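# Take the sauce jug off the warmer and turn the warmer down

## Robot

A 6-joint arm with a two-finger parallel gripper is mounted at the origin on the work surface. World frame = base frame: x ahead of the robot, y to its left, z up, the work surface at z = 0. Lengths are in m, angles in rad, forces in N, time in s.
With the tool pointing down it reaches from about 0.375 to 0.9 m from the base axis. Payload 3.1 kg.
Tool frame: the origin (TCP) lies between the finger pads; the fingertips stand 19 mm ahead of it and the grasp point (between the pads) is the TCP; z points along the fingers, y is the direction in which the jaws open and shut (so a half turn about z gives the same grasp; the last joint's range is limited). The gripper opens to 85 mm and grips with 20 to 120 N. Pads are 22 mm wide; open, the fingers measure 114 mm over their backs; the gripper's body (76 mm by 85 mm) begins 54 mm behind the grasp point. The pads swing forward as they close: fully open they stand 13 mm farther back than shut.
Start: joints at [-1.333, 0.527, 1.433, -0, 1.181, -0.178], TCP at [0.253, -0.571, 0.228] pointing down, gripper open.
Joint ranges: [-3.08, 3.08], [-0.75, 2.2], [0.22, 2.44], [-1.43, 4.57], [0, 2.65], [-2.85, 2.85]. Speed limits (rad/s): [2.79, 2.79, 3.14, 3.14, 3.14, 3.14].

## Interface

Orientations are given as a unit quaternion [x, y, z, w].
In Python, from station import manip, optics, job gives the robot as it stands.
- The arm moves only by the shell command python3 -m inch 'ROWS' [OPENING] [FORCE]. ROWS is JSON, one flat list of numbers, 4 for each row, row after row: the shift along the world's x, y, z in cm, then the turn about the world's z in rad. A call has 1 to 20 rows; each row shifts and turns the commanded pose from where the row before left it; what a row does not reach is not made up. A row lasts 1/8 s, in which the tool goes at most 62.5 mm and 10.7 degrees, less where a joint would pass 70% of its speed; a pose out of reach is approached as far as the arm can. A call with a gripper value outside its range is refused whole. OPENING is the opening in per cent of the stroke, from 0 (shut) to 100 (fully open), set as the call begins (- or left out, the last holds). The fingers move at their own pace and stop on an object; FORCE is the grip in N (left out, the last holds). Time passes only in rows, so rows that do not move let the fingers close. It gives the time, the measured TCP pose, the force and the opening at its end, in the units of the state.
- manip.sense(): the state, without advancing time (a new reading comes with each control period).
- optics.snapshot(name): name is "scene" or "top" or "wrist"; returns (picture, depth): 480x640x3 uint8, red, green, blue; 480x640 float32, m along the optical axis (not along the pixel's ray), 0 where there is no reading.
- optics.camera_model(name): a dict with "mtx" (3x3 intrinsics, pixels), "camera_from_world" (4x4, takes a point from world to camera coordinates); the wrist camera has in their place "tool_from_camera" (4x4, takes a point from camera to tool coordinates, whose origin is the TCP and whose axes are the flange's). Camera axes: x right, y up, looking along -z (the intrinsics and any distortion apply to the point x, -y, -z); pixel columns grow to the right and rows downward; lengths in m; the calibration is good to about 2 mm. The wrist camera is an equidistant fisheye: a pixel r from the principal point sees the ray r / f radians off the axis. A picture is of the moment at which its call begins: read the wrist's pose just before it. camera_model takes no time and is no camera call.
- job.sign_off(): hands the job in, once; it reports no verdict.
The state is a dict: "t": time; "q": joint angles; "qd": joint speeds; "tau": joint torques, N m; "tcp_pos": TCP position; "tool_rot": TCP orientation; "force": force on the tool from outside, world axes, zero at the start; "ft_torque": the same for the moment, N m; "finger_gap": opening from 0.0 (shut) to 1.0 (fully open).
Only numpy, scipy, OpenCV 4.12 (cv2) and the standard library are available. Lean on these libraries where they do the work, as an engineer would, in place of code of your own. Each camera call takes 0.05 s, during which the arm holds its last target.

## Task

Take the steel jug with the blue handle off the warmer and stand it upright, wholly on the round cork mat, lowering it rather than letting it drop and never tipping it far over. Then, once it stands there and you have let go of it, turn the warmer down: press the green key fully down so that the red one pops up, leaving the white key alone. Do not shift the pot on the warmer or anything else on the table.

Things in the scene. Friction and masses are not known exactly. Their poses are not given: they have to be found in the camera images.
- warmer: Fixed steel food warmer with two heating discs, a slatted plate rack above them and a key panel at its -y end: 220 mm deep (x) by 450 mm wide (y), base top 50 mm high; origin under its centre, its front (-x) faces the robot. Two rear posts 16 mm square, at x 102, y -80 and 218 mm, carry the rack.
- disc_a (a point): Centre of the top of the black heating disc at the warmer's +y end, 132 mm across, 56 mm above the table; four lugs 6 mm high stand round it at 58 mm radius. Jug and pot stand on the two discs, which of them where varies.
- disc_b (a point): The same for the other disc, 155 mm away along -y, beside the key panel.
- rack_front (a point): Middle of the front edge of the steel plate rack above the discs, at its underside, 299 mm above the table. From here the rack runs 185 mm back (+x of the warmer) and 155 mm to either side (y); five slats along y with gaps, top at 313 mm.
- key_panel (a point): Centre of the face of the black key panel, which slopes up away from the robot at 35 degrees, 84 mm up the slope by 128 mm wide; no rack above it. Behind it a grey block up to 103 mm high.
- jug: Lidded steel jug with blue lid and blue handle, 98 mm across, 141 mm high, flat foot 92 mm across, about 0.4 kg; origin at the centre of its underside, z up; the handle stands out along its -x (on the warmer roughly towards the robot) and a small spout along +x.
- jug_grip (a point): Middle of the upper part of the jug's handle: an upright flat-sided bar 16 mm wide (jug y), 18 mm deep (jug x), centred 88 mm from the jug's axis, reaching from 28 to 118 mm above the foot; this point is 90 mm above it. Two arms 14 mm wide, at 110 and 36 mm, join it to the jug. On the warmer the rack's front edge is about above the handle.
- mat: Round cork mat, fixed, 156 mm across, 8 mm thick; origin at the centre of its underside. It lies to the left or to the right in front of the warmer.
- red_key (a joint): Red key (high heat), down at the start; joint value 0 = fully up, 0.008 = fully down; slides square to the panel, along (sin 35 deg, 0, -cos 35 deg) of the warmer. Red and green are interlocked: pressing one down (about 3 N) brings the other up by as much, and both stay where they are left.
- white_key (a joint): White key (rack lamp), not interlocked, sprung (2 to 4 N), up at the start; joint value 0 = fully up, 0.008 = fully down; slides square to the panel, along (sin 35 deg, 0, -cos 35 deg) of the warmer.
- green_key (a joint): Green key (keep warm), up at the start; joint value 0 = fully up, 0.008 = fully down; slides square to the panel, along (sin 35 deg, 0, -cos 35 deg) of the warmer.
- red_key_top (a point): Red key: centre of its top face (face 30 mm wide along the warmer's y, 42 mm up the slope). Its top stands 14 mm proud of the panel when up, 6 mm when down; the face looks up and 35 degrees towards the warmer's front. Keys are 40 mm apart, centre to centre, in a row along the warmer's y; the order of the colours varies.
- white_key_top (a point): White key: centre of its top face (face 30 mm wide along the warmer's y, 42 mm up the slope). Its top stands 14 mm proud of the panel when up, 6 mm when down; the face looks up and 35 degrees towards the warmer's front. Keys are 40 mm apart, centre to centre, in a row along the warmer's y; the order of the colours varies.
- green_key_top (a point): Green key: centre of its top face (face 30 mm wide along the warmer's y, 42 mm up the slope). Its top stands 14 mm proud of the panel when up, 6 mm when down; the face looks up and 35 degrees towards the warmer's front. Keys are 40 mm apart, centre to centre, in a row along the warmer's y; the order of the colours varies.
- pot: Dark steel lidded pot on the warmer's other place, 106 mm across, 94 mm high with its knob, two black lugs to 66 mm from its axis along its x; origin at the centre of its underside. To be left alone.
- plates: Stack of dark plates, 156 mm across, 44 mm high, on the side of the table opposite to the mat; origin at the centre of the underside. To be left alone.
- jam_jar: Amber jam jar, 58 mm across, 62 mm high, in front of the warmer; origin under its centre. To be left alone.
- spice_jar: Glass spice jar with black cap, 50 mm across, 85 mm high, in front of the warmer; origin under its centre. To be left alone.
- bottle: Green glass bottle, 72 mm across, 230 mm high, left of the warmer; origin under its centre. To be left alone.
- bowl: Olive bowl, 110 mm across, 55 mm high, right of the warmer; origin under its centre. To be left alone.
Things that resemble listed ones, but are neither listed nor needed, are in the scene too. There is more than one size of the mat; the job needs the largest. Leave any pink look-alike of the jug alone.

How it is judged:
By the outcome, as a careful person would: the job done as asked, in the order asked, and still so for the second after the job is handed in, with the robot touching nothing.
It also fails if it takes over 56 s, if anything falls off the work surface, if the arm or the gripper's body presses on something with over 40 N, if the wrist force passes 120 N, or if a joint passes its speed limit or range.

## Working session

There is one attempt and no reset: what is moved stays moved. The work goes in short steps, Python scripts to look and compute and a shell command to move; the robot and the scene stay as the last step left them, time stands still between calls to the robot, and variables do not carry over. Pictures are saved under pics/ and viewed, and the job is handed in when it is done.

```bash
ls; mkdir -p pics; python3 - <<'E'
from station import manip, optics, job
import cv2, numpy as np
for n in ["scene","top","wrist"]:
    p,d=optics.snapshot(n); cv2.imwrite(f"pics/{n}0.png",p[:,:,::-1]); np.save(f"{n}_d.npy",d); np.save(f"{n}_p.npy",p)
    print(n,{k:np.round(v,4).tolist() if not isinstance(v,str) else v for k,v in optics.camera_model(n).items()})
print(manip.sense())
E
```

```text
pics
scene {'mtx': [[505.739, 0.0, 318.0894], [0.0, 505.739, 239.0337], [0.0, 0.0, 1.0]], 'camera_from_world': [[0.5257, 0.8507, -0.0002, -0.2024], [-0.7265, 0.4492, 0.52, 0.2469], [0.4425, -0.2732, 0.8542, -1.7286], [0.0, 0.0, 0.0, 1.0]]}
top {'mtx': [[437.3368, 0.0, 328.7025], [0.0, 437.3368, 244.9], [0.0, 0.0, 1.0]], 'camera_from_world': [[0.026, -0.9992, 0.0292, -0.0768], [0.9972, 0.028, 0.0694, -0.4787], [-0.0702, 0.0273, 0.9972, -1.2266], [0.0, 0.0, 0.0, 1.0]]}
wrist {'mtx': [[371.6483, 0.0, 324.1987], [0.0, 371.6483, 234.93], [0.0, 0.0, 1.0]], 'tool_from_camera': [[-0.0012, 0.9643, 0.2647, 0.0673], [1.0, 0.0011, 0.0004, 0.0002], [0.0001, 0.2647, -0.9643, -0.1464], [0.0, 0.0, 0.0, 1.0]]}
{'t': 0.15, 'q': array([-1.33251145e+00,  5.28250298e-01,  1.43361576e+00, -3.63634093e-05,
        1.18138993e+00, -1.78523083e-01]), 'qd': array([ 0.00101331, -0.00307337, -0.00348392, -0.00244343, -0.00070851,
       -0.00104748]), 'tau': array([ 3.11777439e-04, -4.42742264e+01, -1.78274989e+01, -1.83047382e-04,
        5.63407171e-03, -8.20279695e-06]), 'tcp_pos': array([ 0.25289851, -0.57094078,  0.22735737]), 'tool_rot': array([ 9.78360605e-01,  2.06905374e-01, -4.16546110e-05, -8.30796079e-04]), 'force': array([-0.75219076,  1.10597062,  0.46295436]), 'ft_torque': array([ 0.01711849, -0.0105512 , -0.00701919]), 'finger_gap': 0.9989915258966198}
```

View pics/scene0.png

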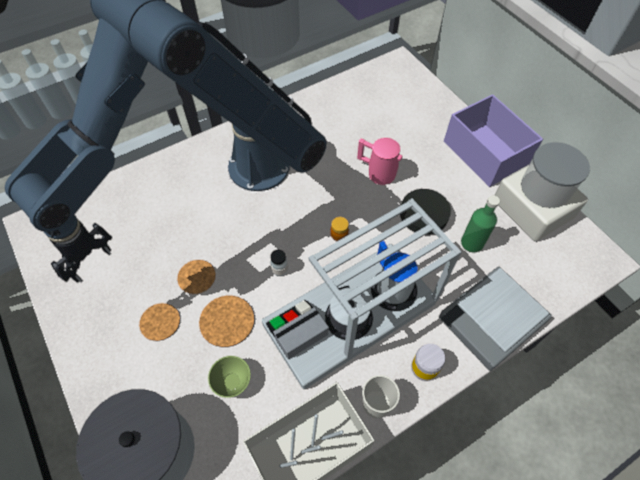

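View pics/top0.png

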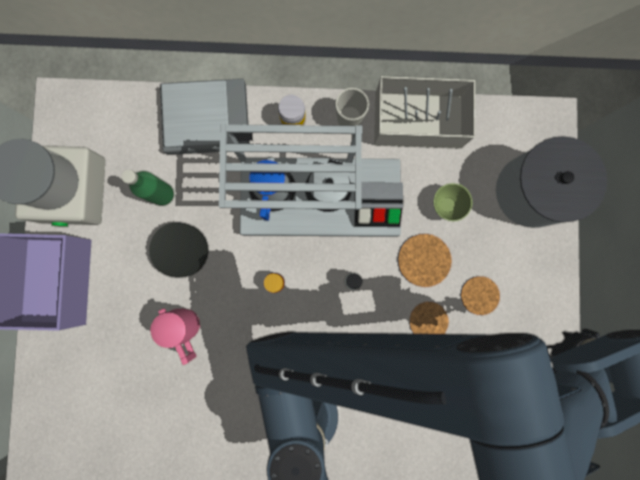

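View pics/wrist0.png

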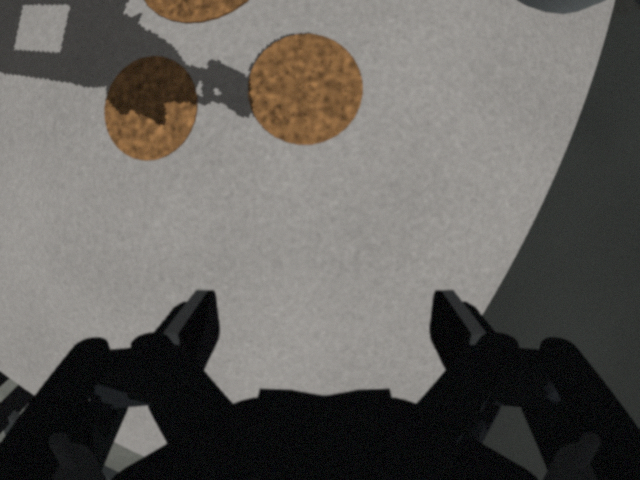

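```bash
cat > h.py <<'E'
import numpy as np, cv2
from station import manip, optics, job
CM={n:optics.camera_model(n) for n in ("scene","top","wrist")}
def pts(name,d,us,vs,T=None):
    m=CM[name]["mtx"]; us=np.asarray(us,float);vs=np.asarray(vs,float)
    z=d[np.asarray(vs,int),np.asarray(us,int)]
    c=np.stack([(us-m[0,2])/m[0,0]*z,-(vs-m[1,2])/m[1,1]*z,-z],-1)
    W=np.linalg.inv(CM[name]["camera_from_world"])
    return c@W[:3,:3].T+W[:3,3]
def cloud(name,d):
    v,u=np.mgrid[0:480,0:640]; return pts(name,d,u.ravel(),v.ravel()).reshape(480,640,3)
def ray_plane(name,u,v,h):
    m=CM[name]["mtx"];W=np.linalg.inv(CM[name]["camera_from_world"])
    r=W[:3,:3]@np.array([(u-m[0,2])/m[0,0],-(v-m[1,2])/m[1,1],-1]);o=W[:3,3]
    return o+r*(h-o[2])/r[2]
def proj(name,P):
    m=CM[name]["mtx"];W=CM[name]["camera_from_world"];c=W[:3,:3]@np.asarray(P)+W[:3,3]
    return m[0,2]+m[0,0]*c[0]/-c[2], m[1,2]+m[1,1]*c[1]/c[2]
E
python3 - <<'E'
from h import *
import numpy as np
for n in("scene","top"):
    p=np.load(n+"_p.npy");d=np.load(n+"_d.npy");P=cloud(n,d)
    print(n,"valid",(d>0).mean())
    hsv=cv2.cvtColor(p,cv2.COLOR_RGB2HSV)
    H,S,V=[hsv[...,i].astype(int) for i in range(3)]
    for nm,m in dict(blue=(H>105)&(H<125)&(S>150)&(V>60),orange=(H>5)&(H<20)&(S>110),green=(H>50)&(H<80)&(S>150),red=((H<5)|(H>175))&(S>180)).items():
        k,l,st,c=cv2.connectedComponentsWithStats(m.astype(np.uint8))
        for i in range(1,k):
            if st[i,4]>25:
                q=P[(l==i)&(d>0)]
                print(nm,st[i].tolist(),c[i].round(1),np.median(q,0).round(3),q.min(0).round(3),q.max(0).round(3))
p=np.load("top_p.npy");cv2.imwrite("pics/topcrop.png",cv2.resize(p[110:250,140:420,::-1],None,fx=2.8,fy=2.8,interpolation=cv2.INTER_CUBIC))
p=np.load("scene_p.npy");cv2.imwrite("pics/scrop.png",cv2.resize(p[190:390,250:480,::-1],None,fx=3,fy=3,interpolation=cv2.INTER_CUBIC))
E
```

```text
scene valid 0.9959505208333334
blue [378, 241, 9, 13, 63] [381.9 246.6] [0.55  0.1   0.171] [0.54  0.046 0.124] [0.596 0.112 0.306]
blue [380, 253, 28, 17, 221] [392.4 259.6] [0.61  0.094 0.195] [0.558 0.017 0.092] [0.64  0.131 0.31 ]
blue [390, 262, 27, 20, 264] [404.3 272.5] [0.656 0.092 0.196] [0.643 0.011 0.181] [0.683 0.134 0.309]
orange [330, 223, 19, 17, 120] [337.6 233.6] [0.389 0.066 0.034] [ 0.327  0.055 -0.004] [0.402 0.106 0.058]
orange [178, 260, 37, 33, 952] [196.  276.3] [ 0.274 -0.359  0.006] [ 0.218 -0.412 -0.004] [ 0.33  -0.304  0.015]
orange [200, 296, 54, 51, 2150] [226.4 320.8] [ 0.45  -0.345  0.008] [ 0.372 -0.419 -0.002] [ 0.526 -0.267  0.018]
orange [140, 304, 40, 36, 1128] [159.3 321.5] [ 0.352 -0.507  0.006] [ 0.294 -0.561 -0.003] [ 0.405 -0.452  0.017]
green [269, 316, 17, 13, 135] [277.1 322. ] [ 0.564 -0.237  0.099] [ 0.539 -0.252  0.062] [ 0.58  -0.216  0.11 ]
red [283, 310, 15, 12, 111] [289.8 315.2] [ 0.561 -0.197  0.088] [ 0.538 -0.213  0.062] [ 0.578 -0.179  0.102]
top valid 0.9959830729166667
blue [260, 160, 15, 3, 29] [266.  161.4] [0.67  0.101 0.1
[... 424 characters left out ...]
3 -0.417 -0.   ] [ 0.518 -0.267  0.015]
orange [274, 274, 10, 19, 35] [280.5 283.9] [0.364 0.066 0.033] [ 0.343  0.061 -0.002] [0.394 0.086 0.06 ]
orange [461, 277, 38, 37, 1102] [479.8 295.2] [ 0.349 -0.503  0.005] [ 0.297 -0.557 -0.002] [ 0.401 -0.447  0.013]
orange [410, 303, 38, 31, 978] [428.5 319.2] [ 0.278 -0.354  0.005] [ 0.239 -0.409 -0.003] [ 0.323 -0.177  0.66 ]
green [387, 209, 14, 15, 183] [393.4 215.9] [ 0.558 -0.234  0.094] [ 0.542 -0.254  0.063] [ 0.576 -0.219  0.11 ]
green [53, 223, 14, 3, 35] [ 60.  223.9] [0.513 0.66  0.071] [0.51  0.651 0.054] [0.517 0.679 0.078]
red [373, 209, 13, 13, 159] [378.7 214.9] [ 0.561 -0.195  0.088] [ 0.546 -0.213  0.065] [ 0.576 -0.179  0.102]
```

View pics/topcrop.png

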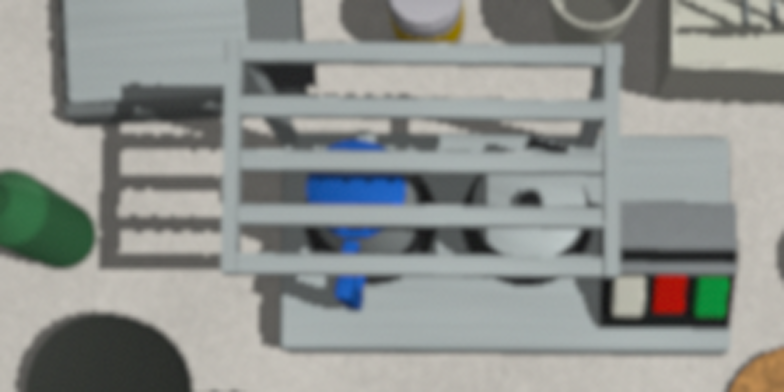

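View pics/scrop.png

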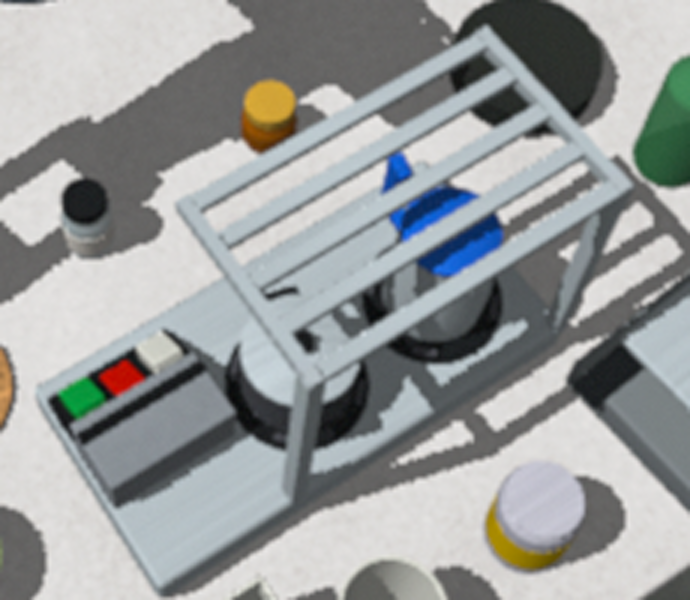

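```bash
python3 - <<'E'
from h import *
for n in("top","scene"):
    d=np.load(n+"_d.npy");P=cloud(n,d)
    z=P[...,2]
    m=(np.abs(z-.311)<.012)&(P[...,0]>.45)&(P[...,0]<.85)&(P[...,1]>-.2)&(P[...,1]<.3)
    q=P[m]; r=cv2.minAreaRect(q[:,:2].astype(np.float32)); print(n,"rack",r,np.round(cv2.boxPoints(r),3).tolist(),q[:,2].mean())
    # front slat near handle
    for y0 in np.arange(-.06,.25,.03):
        s=q[(abs(q[:,1]-y0)<.015)]; print(round(y0,2),np.sort(s[:,0])[:3].round(4),end=' ')
    print()
    m=(np.abs(z-.05)<.008)&(P[...,0]>.45)&(P[...,0]<.8)&(P[...,1]>-.33)&(P[...,1]<.25)
    q=P[m]; r=cv2.minAreaRect(q[:,:2].astype(np.float32)); print(n,"base",np.round(cv2.boxPoints(r),3).tolist())
    # lid height
    p=np.load(n+"_p.npy");hsv=cv2.cvtColor(p,cv2.COLOR_RGB2HSV)
    b=(hsv[...,0]>105)&(hsv[...,0]<125)&(hsv[...,1]>130)&(hsv[...,2]>50)
    l=P[b&(z>.18)&(z<.21)]; 
    h=cv2.convexHull(l[:,:2].astype(np.float32)); print("lid",cv2.minEnclosingCircle(h))
    hd=P[b&(z>.150)&(z<.19)&(P[...,0]<.575)]; print("handle",len(hd),hd.mean(0).round(4),hd.min(0).round(3),hd.max(0).round(3))
    # handle bar & arms top
    print(np.c_[hd.round(3)][:60:2].tolist())
E
```

```text
top rack ((0.6327247023582458, 0.03256902098655701), (0.18660937249660492, 0.3116239905357361), 1.163021206855774) [[0.5360000133514404, 0.1860000044107437], [0.5429999828338623, -0.125], [0.7289999723434448, -0.12099999934434891], [0.7229999899864197, 0.1899999976158142]] 0.3105044022221919
-0.06 [0.5413 0.5417 0.5418] -0.03 [0.5408 0.5414 0.5415] 0.0 [0.5407 0.5407 0.5413] 0.03 [0.5401 0.5402 0.5404] 0.06 [0.5387 0.5392 0.5393] 0.09 [0.5383 0.5386 0.5387] 0.12 [0.5375 0.5376 0.5377] 0.15 [0.537  0.5371 0.5372] 0.18 [0.5364 0.5365 0.5367] 0.21 [] 0.24 [] 
top base [[0.5, 0.24400000274181366], [0.5130000114440918, -0.33500000834465027], [0.8019999861717224, -0.32899999618530273], [0.7900000214576721, 0.25]]
lid ((0.6325028538703918, 0.09868846833705902), 0.04369271546602249)
handle 58 [0.5453 0.1065 0.1699] [0.537 0.1   0.151] [0.557 0.114 0.178]
[[0.554, 0.111, 0.176], [0.555, 0.107, 0.168], [0.555, 0.102, 0.172], [0.551, 0.113, 0.177], [0.552, 0.109, 0.172], [0.552, 0.104, 0.174], [0.55, 0.114, 0.171], [0.55, 0.109, 0.173], [0.549, 0.104, 0.175], [0.551, 0.1, 0.165], [0.547, 0.111,
[... 1230 characters left out ...]
e 56 [0.5498 0.1025 0.1685] [0.539 0.096 0.15 ] [0.562 0.112 0.179]
[[0.539, 0.112, 0.171], [0.542, 0.106, 0.175], [0.544, 0.112, 0.173], [0.541, 0.104, 0.171], [0.544, 0.109, 0.17], [0.543, 0.099, 0.173], [0.546, 0.103, 0.173], [0.55, 0.107, 0.175], [0.539, 0.1, 0.161], [0.546, 0.101, 0.17], [0.551, 0.103, 0.176], [0.553, 0.109, 0.172], [0.545, 0.099, 0.164], [0.55, 0.101, 0.171], [0.556, 0.103, 0.177], [0.556, 0.11, 0.172], [0.545, 0.099, 0.159], [0.553, 0.099, 0.171], [0.557, 0.103, 0.173], [0.559, 0.108, 0.171], [0.548, 0.098, 0.159], [0.555, 0.098, 0.169], [0.558, 0.102, 0.169], [0.56, 0.107, 0.169], [0.551, 0.099, 0.157], [0.56, 0.097, 0.173], [0.549, 0.098, 0.15], [0.554, 0.1, 0.155]]
```

```bash
python3 - <<'E'
from h import *
p=np.load("scene_p.npy");cv2.imwrite("pics/grip.png",cv2.resize(p[80:300,0:220,::-1],None,fx=2.7,fy=2.7,interpolation=cv2.INTER_CUBIC))
from scipy.spatial.transform import Rotation as R
s=manip.sense();Rm=R.from_quat(s["tool_rot"]).as_matrix()
print(Rm.round(3))
for n in("scene","top"):
    P=cloud(n,np.load(n+"_d.npy")).reshape(-1,3);P=P[P[:,2]>.05]
    T=(P-s["tcp_pos"])@Rm
    for z in np.arange(.02,-.5,-.02):
        k=T[(abs(T[:,2]-z)<.01)&(np.hypot(T[:,0],T[:,1])<.2)]
        if len(k)>5: print(n,round(z,2),len(k),np.percentile(k[:,0],[1,99]).round(3),np.percentile(k[:,1],[1,99]).round(3))
E
```

```text
[[ 0.914  0.405 -0.   ]
 [ 0.405 -0.914  0.002]
 [ 0.    -0.002 -1.   ]]
scene -0.02 33 [-0.007  0.013] [-0.055  0.057]
scene -0.04 69 [-0.007  0.015] [-0.054  0.057]
scene -0.06 159 [-0.011  0.016] [-0.069  0.074]
scene -0.08 298 [-0.013  0.02 ] [-0.07   0.075]
scene -0.1 267 [-0.008  0.022] [-0.068  0.072]
scene -0.12 276 [-0.01  0.02] [-0.066  0.07 ]
scene -0.14 165 [-0.     0.039] [-0.033  0.038]
scene -0.16 206 [-0.005  0.04 ] [-0.031  0.038]
scene -0.18 258 [-0.006  0.04 ] [-0.035  0.037]
scene -0.2 210 [0.001 0.038] [-0.032  0.036]
scene -0.22 213 [-0.001  0.037] [-0.029  0.036]
scene -0.24 63 [0.022 0.037] [-0.01   0.037]
scene -0.26 46 [0.05  0.061] [-0.015  0.035]
scene -0.28 348 [-0.033  0.067] [-0.072  0.046]
scene -0.3 809 [-0.046  0.074] [-0.111  0.049]
scene -0.32 1480 [-0.053  0.08 ] [-0.127  0.046]
scene -0.34 2127 [-0.052  0.082] [-0.137  0.031]
scene -0.36 1123 [-0.046  0.083] [-0.159 -0.009]
scene -0.38 1219 [-0.036  0.081] [-0.176 -0.06 ]
scene -0.4 637 [-0.001  0.082] [-0.18 -0.11]
scene -0.42 518 [0.002 0.083] [-0.181 -0.134]
scene -0.44 471 [-0.     0.082] [-0
[... 379 characters left out ...]
0.011 0.038] [-0.038  0.014]
top -0.16 118 [0.02  0.038] [-0.034  0.013]
top -0.18 124 [0.025 0.038] [-0.028  0.022]
top -0.2 32 [0.032 0.036] [-0.017  0.01 ]
top -0.26 78 [-0.028  0.06 ] [-0.035  0.004]
top -0.28 169 [-0.035  0.067] [-0.059  0.028]
top -0.3 574 [-0.034  0.074] [-0.098  0.028]
top -0.32 1158 [-0.035  0.079] [-0.129  0.012]
top -0.34 698 [-0.034  0.082] [-0.15   0.001]
top -0.36 845 [-0.041  0.081] [-0.152 -0.015]
top -0.38 1614 [-0.037  0.079] [-0.16  -0.065]
top -0.4 611 [-0.01  0.08] [-0.175 -0.113]
top -0.42 350 [0.009 0.081] [-0.181 -0.137]
top -0.44 280 [0.008 0.074] [-0.179 -0.155]
top -0.46 367 [-0.015  0.084] [-0.199 -0.173]
top -0.48 49 [0.018 0.058] [-0.199 -0.19 ]
```

View pics/grip.png

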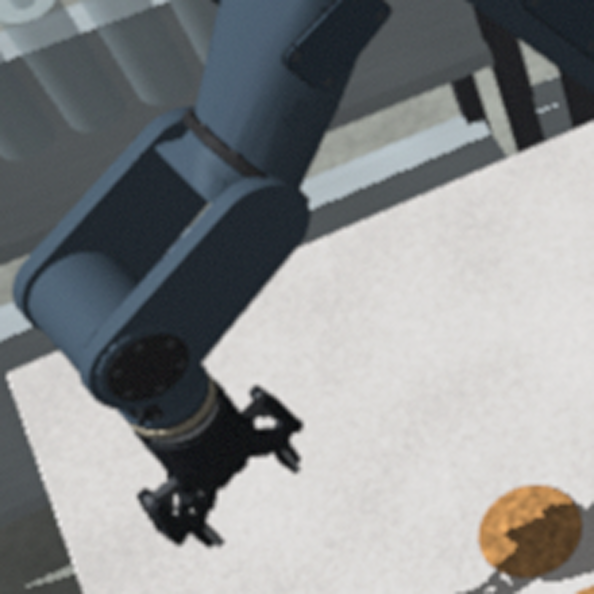

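```bash
python3 -m inch '[2.4,-5.5,1,0, 2.4,-5.5,1,0, 2.4,-5.5,1,0, 2.4,-5.5,1,0, 2.4,-5.5,0,0, 2.4,-5.5,0,0, 2.4,-5.5,0,0]'; python3 -c "
from h import *
s=manip.sense();print(s['t'],s['q'].round(3),s['tcp_pos'],s['tool_rot'])"
```

```text
t: 1.02
tcp_pos: [0.3835, -0.8715, 0.2371]
tool_rot: [0.978, 0.207, 0.006, 0.027]
force: [-0.3, 0.2, 0.2]
finger_gap: 1.001
1.025 [-1.276  1.089  0.223  0.008  1.775 -0.12 ] [ 0.3835423  -0.87152461  0.2371063 ] [0.97799032 0.20679768 0.00626491 0.02702587]
```

```bash
python3 -m inch '[2.4,-5.5,0,0, 2.4,-5.5,0,0, 2.4,-5.5,0,0, 2.4,-5.5,0,0]'; python3 -c "
from h import *
s=manip.sense();print(s['t'],s['q'].round(3),s['tcp_pos'],s['tool_rot'])"
```

```text
t: 1.52
tcp_pos: [0.4063, -0.9253, 0.1963]
tool_rot: [0.973, 0.206, 0.022, 0.103]
force: [0.3, -0.0, 0.7]
finger_gap: 0.998
1.525 [-1.274  1.141  0.22   0.025  1.572 -0.118] [ 0.40630313 -0.92525564  0.19633807] [0.97295197 0.20570022 0.0215965  0.10288576]
```

```bash
python3 -m inch '[2.4,-5.5,1,0, 2.4,-5.5,1,0, 2.4,-5.5,1,0, 2.4,-5.5,1,0, 2.4,-5.5,1,0]'; python3 -c "
from h import *
s=manip.sense();print(s['t'],s['q'].round(3),s['tcp_pos'],s['tool_rot'])"
```

```text
t: 2.15
tcp_pos: [0.4295, -0.9794, 0.1948]
tool_rot: [0.959, 0.203, 0.041, 0.196]
force: [0.2, -0.1, 0.4]
finger_gap: 1.004
2.15 [-1.275  1.161  0.22   0.047  1.361 -0.121] [ 0.42946351 -0.97942918  0.1947741 ] [0.95861271 0.20266483 0.04090433 0.1957434 ]
```

```bash
python3 -m inch '[2.4,-5.5,1,0, 2.4,-5.5,1,0, 2.4,-5.5,1,0]'; cat >> h.py <<'E'
from scipy.spatial.transform import Rotation as R
def st():
    s=manip.sense();M=R.from_quat(s['tool_rot']).as_matrix()
    print('t',s['t'],'q',s['q'].round(3),'tcp',s['tcp_pos'].round(4),'F',s['force'].round(1),'gap',round(s['finger_gap'],3))
    print('xaxis',M[:,0].round(3),'jaw',M[:,1].round(3),'z',M[:,2].round(3),'tilt',np.degrees(np.arccos(-M[2,2])).round(1),'zyaw',np.arctan2(M[1,2],M[0,2]).round(3))
    return s,M
E
python3 -c "
from h import *
st()"; python3 -m inch '[-2.4,5.5,1,0, -2.4,5.5,1,0, -2.4,5.5,1,0, -2.4,5.5,1,0]';  python3 -c "
from h import *
st()"
```

```text
t: 2.52
tcp_pos: [0.4424, -1.0097, 0.1962]
tool_rot: [0.946, 0.2, 0.052, 0.249]
force: [-0.7, -1.1, -0.1]
finger_gap: 0.999
t 2.525 q [-1.275  1.175  0.22   0.061  1.235 -0.126] tcp [ 0.4424 -1.0097  0.1962] F [-0.7 -1.1 -0.1] gap 0.999
xaxis [ 0.915  0.404 -0.001] jaw [ 0.353 -0.796  0.493] z [ 0.198 -0.451 -0.87 ] tilt 29.5 zyaw -1.157
t: 3.02
tcp_pos: [0.3518, -0.8025, 0.2356]
tool_rot: [0.946, 0.2, 0.052, 0.249]
force: [0.8, -0.6, 0.4]
finger_gap: 1.002
t 3.025 q [-1.311  0.703  1.171  0.11   0.76  -0.217] tcp [ 0.3518 -0.8025  0.2356] F [ 0.8 -0.6  0.4] gap 1.002
xaxis [ 0.914  0.405 -0.001] jaw [ 0.353 -0.795  0.493] z [ 0.198 -0.451 -0.87 ] tilt 29.5 zyaw -1.157
```

```bash
python3 -m inch '[-2.4,5.5,0,0, -2.4,5.5,0,0, -2.4,5.5,0,0, -2.4,5.5,0,0, -2.4,5.5,0,0, -2.4,5.5,0,0, -2.4,5.5,0,0, -2.4,5.5,0,0, -2.4,5.5,0,0]';  python3 -c "
from h import *
st()"
```

```text
t: 4.15
tcp_pos: [0.137, -0.3082, 0.236]
tool_rot: [0.945, 0.203, 0.052, 0.25]
force: [-22.5, 35.7, -39.3]
finger_gap: 1.002
t 4.15 q [-1.778 -0.05   2.444  0.769  0.428 -1.287] tcp [ 0.137  -0.3082  0.236 ] F [-22.5  35.7 -39.3] gap 1.002
xaxis [ 0.912  0.409 -0.003] jaw [ 0.357 -0.793  0.494] z [ 0.2   -0.451 -0.87 ] tilt 29.6 zyaw -1.154
```

```bash
python3 -m inch '[1,-2.3,0,0]';  python3 -c "
from h import *
s,M=st();print(s['qd'].round(2))
p,d=optics.snapshot('scene');cv2.imwrite('pics/s1.png',p[:,:,::-1])"
```

```text
t: 4.28
tcp_pos: [0.1433, -0.3331, 0.2383]
tool_rot: [0.946, 0.195, 0.05, 0.254]
force: [-1.0, -0.1, 0.2]
finger_gap: 1.0
t 4.275 q [-1.706 -0.004  2.394  0.74   0.385 -1.184] tcp [ 0.1433 -0.3331  0.2383] F [-1.  -0.1  0.2] gap 1.0
xaxis [ 0.919  0.395 -0.005] jaw [ 0.344 -0.795  0.499] z [ 0.193 -0.461 -0.866] tilt 30.0 zyaw -1.174
[ 0.74  0.52 -0.46 -0.23 -0.36  0.83]
```

View pics/s1.png

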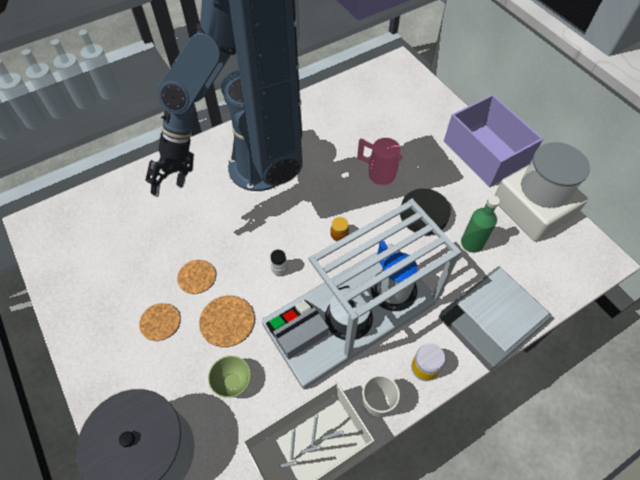

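```bash
python3 -m inch '[1.2,-2.4,0,0, 1.2,-2.4,0,0, 1.2,-2.4,0,0.18, 1.2,-2.4,0,0.18, 1.2,-2.4,0,0.18, 1.2,-2.4,0,0.18, 1.2,-2.4,0,0.18, 1.2,-2.4,0,0.18, 1.2,-2.4,0,0.18, 1.2,-2.4,0,0.18, 1.2,-2.4,0,0.18, 1.2,-2.4,0,0.18, 1.2,-2.4,0,0.18, 1.2,-2.4,0,0.18, 1.2,-2.4,0,0.18]';  python3 -c "
from h import *
st()"
```

```text
t: 6.2
tcp_pos: [0.3272, -0.6925, 0.2343]
tool_rot: [0.183, 0.949, 0.252, 0.049]
force: [0.2, -0.5, 0.3]
finger_gap: 1.004
t 6.2 q [-1.382  0.948  0.644  0.296  1.981 -2.513] tcp [ 0.3272 -0.6925  0.2343] F [ 0.2 -0.5  0.3] gap 1.004
xaxis [-0.928  0.372 -0.   ] jaw [0.323 0.806 0.496] z [ 0.185  0.46  -0.869] tilt 29.7 zyaw 1.189
```

```bash
python3 -m inch '[2.6,-5.4,1,0, 2.6,-5.4,1,0, 2.6,-5.4,1,0, 2.6,-5.4,1,0, 2.6,-5.4,1,0, 2.6,-5.4,1,0, 2.6,-5.4,1,0]';  python3 -c "
from h import *
st()"
```

```text
t: 7.08
tcp_pos: [0.4123, -0.8001, 0.2358]
tool_rot: [0.208, 0.956, 0.174, 0.114]
force: [1.0, 0.8, 0.6]
finger_gap: 1.003
t 7.075 q [-1.337  1.12   0.218  0.393  1.998 -2.349] tcp [ 0.4123 -0.8001  0.2358] F [1.  0.8 0.6] gap 1.003
xaxis [-0.887  0.438 -0.146] jaw [0.358 0.853 0.38 ] z [ 0.291  0.285 -0.914] tilt 24.0 zyaw 0.775
```

```bash
python3 -m inch '[2.6,-5.4,1,0, 2.6,-5.4,1,0, 2.6,-5.4,1,0, 2.6,-5.4,1,0, 2.6,-5.4,1,0]';  python3 -c "
from h import *
st()"
```

```text
t: 7.7
tcp_pos: [0.4568, -0.8447, 0.2266]
tool_rot: [0.227, 0.953, 0.104, 0.173]
force: [-0.0, -0.5, 0.5]
finger_gap: 1.002
t 7.7 q [-1.316  1.128  0.218  0.417  1.797 -2.325] tcp [ 0.4568 -0.8447  0.2266] F [-0.  -0.5  0.5] gap 1.002
xaxis [-0.837  0.468 -0.283] jaw [0.396 0.876 0.276] z [ 0.377  0.119 -0.919] tilt 23.3 zyaw 0.306
```

```bash
python3 -m inch '[0,0,1,0.15, 0,0,1,0.15, 2.6,-5.4,1,0, 2.6,-5.4,1,0, 2.6,-5.4,1,0, 2.6,-5.4,1,0, 2.6,-5.4,1,0, 2.6,-5.4,1,0]';  python3 -c "
from h import *
st()"
```

```text
t: 8.7
tcp_pos: [0.4938, -0.8737, 0.2287]
tool_rot: [0.107, 0.969, 0.024, 0.222]
force: [-0.1, 0.1, -0.2]
finger_gap: 1.003
t 8.7 q [-1.295  1.132  0.218  0.434  1.652 -2.58 ] tcp [ 0.4938 -0.8737  0.2287] F [-0.1  0.1 -0.2] gap 1.003
xaxis [-0.878  0.217 -0.426] jaw [0.196 0.976 0.094] z [ 0.436 -0.    -0.9  ] tilt 25.9 zyaw -0.001
```

```bash
python3 -m inch '[2.6,-5.4,1,0.1, 2.6,-5.4,1,0, 2.6,-5.4,1,0, 2.6,-5.4,0,0]';  python3 -c "
from h import *
st()"
```

```text
t: 9.2
tcp_pos: [0.5207, -0.9058, 0.2161]
tool_rot: [0.074, 0.962, -0.033, 0.259]
force: [-1.0, -0.7, 0.3]
finger_gap: 1.001
t 9.2 q [-1.285  1.157  0.218  0.462  1.507 -2.672] tcp [ 0.5207 -0.9058  0.2161] F [-1.  -0.7  0.3] gap 1.001
xaxis [-0.855  0.125 -0.503] jaw [ 0.159  0.987 -0.025] z [ 0.494 -0.102 -0.864] tilt 30.3 zyaw -0.203
```

```bash
python3 -m inch '[-3.2,4.9,1.6,0.02, -3.2,4.9,1.6,0.02, -3.2,4.9,1.6,0.02, -3.2,4.9,1.6,0.02, -3.2,4.9,1.6,0.03]' 65 60;  python3 -c "
from h import *
st()"; python3 -m inch '[0.5,5.9,0,0, 0.5,5.9,0,0, 0.5,5.9,0,0, 0.5,5.9,0,0, 0.5,5.9,0,0, 0.5,5.9,0,0, 0.5,5.9,0,0]';  python3 -c "
from h import *
st()"
```

```text
t: 9.82
tcp_pos: [0.4105, -0.6824, 0.3215]
tool_rot: [0.066, 0.971, -0.006, 0.228]
force: [0.4, -0.6, 0.3]
finger_gap: 0.643
t 9.825 q [-1.331  0.621  1.075  0.449  1.311 -2.854] tcp [ 0.4105 -0.6824  0.3215] F [ 0.4 -0.6  0.3] gap 0.643
xaxis [-0.888  0.125 -0.443] jaw [0.13  0.991 0.018] z [ 0.442 -0.042 -0.896] tilt 26.3 zyaw -0.095
t: 10.7
tcp_pos: [0.4479, -0.2692, 0.3209]
tool_rot: [0.067, 0.971, -0.006, 0.228]
force: [1.1, -0.3, -0.0]
finger_gap: 0.649
t 10.7 q [-0.96   0.14   1.86   0.454  0.882 -2.639] tcp [ 0.4479 -0.2692  0.3209] F [ 1.1 -0.3 -0. ] gap 0.649
xaxis [-0.887  0.127 -0.445] jaw [0.133 0.991 0.019] z [ 0.443 -0.042 -0.896] tilt 26.4 zyaw -0.095
```

```bash
python3 -m inch '[-0.4,5.3,-1,0, -0.4,5.3,-1,0, -0.4,5.3,-1,0, -0.4,5.3,-1,0, -0.4,5.3,-1,0, -0.4,5.3,-1,0, -0.3,5.3,-1,0, 0,0.3,0,0]';  python3 -c "
from h import *
s,M=st()
p,d=optics.snapshot('wrist');cv2.imwrite('pics/w1.png',p[:,:,::-1])
p,d=optics.snapshot('scene');cv2.imwrite('pics/s2.png',p[:,:,::-1])
"
```

```text
t: 11.7
tcp_pos: [0.4216, 0.0919, 0.2522]
tool_rot: [0.064, 0.972, -0.003, 0.227]
force: [-0.0, -0.3, 0.6]
finger_gap: 0.651
t 11.7 q [-0.029  0.099  2.165 -0.056  0.421 -1.423] tcp [0.4216 0.0919 0.2522] F [-0.  -0.3  0.6] gap 0.651
xaxis [-0.889  0.123 -0.441] jaw [0.126 0.992 0.022] z [ 0.44  -0.036 -0.897] tilt 26.2 zyaw -0.081
```

View pics/w1.png

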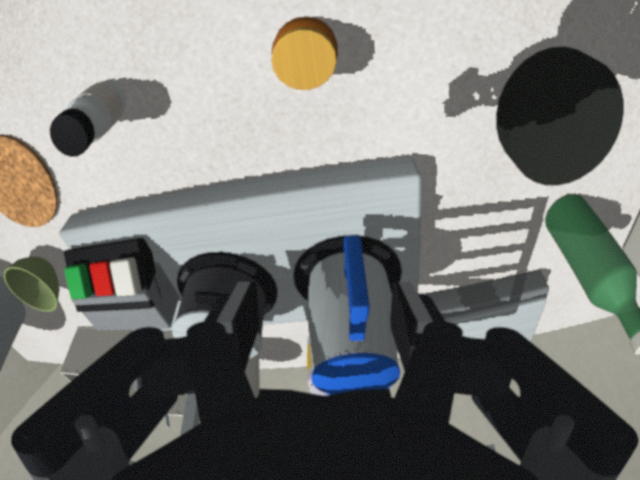

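View pics/s2.png

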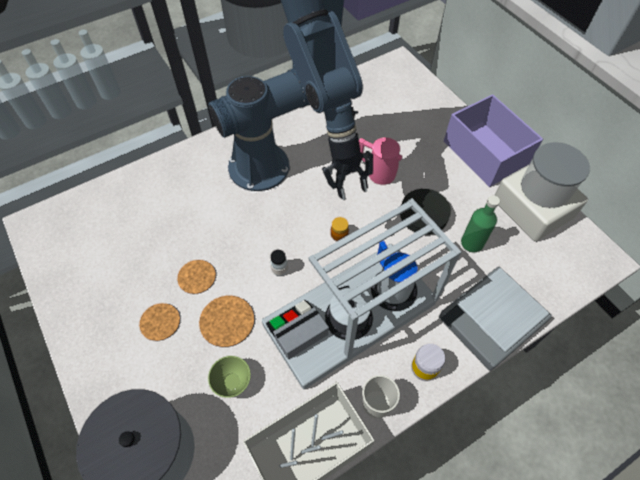

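```bash
cat >> h.py <<'E'
def wcloud(d,s):
    m=CM["wrist"]["mtx"];T=CM["wrist"]["tool_from_camera"]
    v,u=np.mgrid[0:480,0:640].astype(float);a=(u-m[0,2])/m[0,0];b=(v-m[1,2])/m[1,1];r=np.hypot(a,b)+1e-9
    k=np.tan(r)/r
    c=np.stack([a*k*d,-b*k*d,-d],-1)
    M=R.from_quat(s['tool_rot']).as_matrix()
    return (c@T[:3,:3].T+T[:3,3])@M.T+s['tcp_pos']
E
python3 -c "
from h import *
s=manip.sense()
p,d=optics.snapshot('wrist');P=wcloud(d,s)
hsv=cv2.cvtColor(p,cv2.COLOR_RGB2HSV)
b=(hsv[...,0]>105)&(hsv[...,0]<125)&(hsv[...,1]>130)&(hsv[...,2]>50)&(d>0)
k,l,stt,c=cv2.connectedComponentsWithStats(b.astype(np.uint8))
for i in range(1,k):
  if stt[i,4]>100:
    q=P[l==i];print(stt[i],q.min(0).round(3),q.max(0).round(3),np.median(q,0).round(3))
    for z in np.arange(.08,.20,.01):
      w=q[abs(q[:,2]-z)<.005]
      if len(w)>3: print(round(z,2),len(w),np.percentile(w[:,0],[2,50,98]).round(4),np.percentile(w[:,1],[2,50,98]).round(4))
"
```

```text
[ 345  235   28  105 1903] [0.536 0.096 0.055] [0.593 0.118 0.176] [0.539 0.106 0.151]
0.09 73 [0.5368 0.5382 0.5409] [0.0995 0.1063 0.1145]
0.1 147 [0.5363 0.5381 0.5811] [0.0967 0.1059 0.1146]
0.11 133 [0.5367 0.538  0.5425] [0.0986 0.1062 0.1143]
0.12 143 [0.5364 0.538  0.5568] [0.0977 0.1059 0.1139]
0.13 159 [0.5367 0.5381 0.5483] [0.0981 0.106  0.1141]
0.14 162 [0.5365 0.5379 0.5497] [0.0989 0.1066 0.1143]
0.15 170 [0.5365 0.538  0.5879] [0.0979 0.1064 0.114 ]
0.16 179 [0.5363 0.5379 0.5507] [0.0985 0.1065 0.114 ]
0.17 686 [0.537  0.5524 0.5882] [0.0967 0.1047 0.1135]
0.18 24 [0.5383 0.5448 0.5519] [0.1029 0.1082 0.1116]
[ 315  352   90   43 2858] [0.374 0.055 0.185] [0.657 0.14  0.318] [0.612 0.098 0.195]
0.19 1425 [0.5901 0.6014 0.6423] [0.0574 0.0979 0.1378]
```

```bash
python3 -m inch '[1,0.7,-5.3,0, 1,0.7,-5.3,0, 3,0,0,0, 3,0,0,0, 2.5,0,0,0, 0,0,0,0]';  python3 -c "
from h import *
s,M=st()
p,d=optics.snapshot('wrist');cv2.imwrite('pics/w2.png',p[:,:,::-1])
"
```

```text
t: 12.6
tcp_pos: [0.5257, 0.0873, 0.1812]
tool_rot: [0.074, 0.97, -0.018, 0.23]
force: [1.1, 0.3, 0.4]
finger_gap: 0.649
t 12.6 q [-0.007  0.384  2.04  -0.256  0.264 -1.194] tcp [0.5257 0.0873 0.1812] F [1.1 0.3 0.4] gap 0.649
xaxis [-0.883  0.135 -0.449] jaw [ 0.152  0.988 -0.001] z [ 0.444 -0.069 -0.893] tilt 26.7 zyaw -0.155
```

View pics/w2.png

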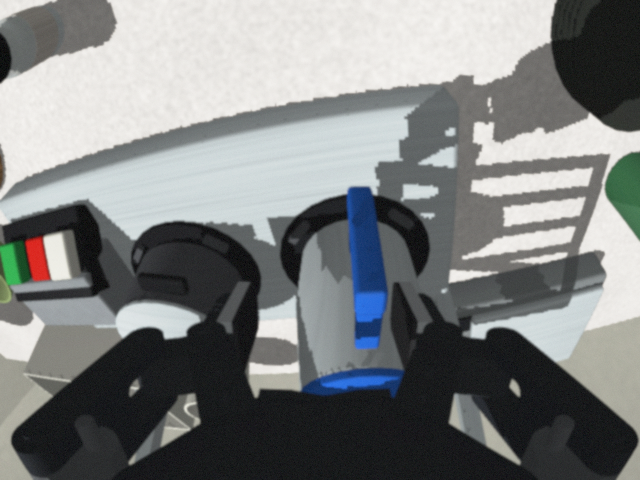

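```bash
python3 -m inch '[0,0.6,0,0.02, 0,0.7,0,0.02, 0,0.6,-0.5,0.02, 0,0,-1,0, 0,0,-1,0, 0,0,-1,0, 0,0,0,0]';  python3 -c "
from h import *
s,M=st()
"
```

```text
t: 13.52
tcp_pos: [0.5215, 0.1088, 0.1435]
tool_rot: [0.042, 0.973, -0.011, 0.227]
force: [-0.2, 0.5, 0.8]
finger_gap: 0.651
t 13.525 q [ 0.026  0.465  2.072 -0.34   0.158 -1.134] tcp [0.5215 0.1088 0.1435] F [-0.2  0.5  0.8] gap 0.651
xaxis [-0.894  0.077 -0.442] jaw [ 0.088  0.996 -0.003] z [ 0.44  -0.041 -0.897] tilt 26.3 zyaw -0.093
```

```bash
python3 -m inch '[0.8,-0.1,0,0, 0.8,-0.1,0,0, 0.8,-0.1,0,0, 0,0,0,0]';  python3 -c "
from h import *
s,M=st()
p,d=optics.snapshot('wrist');cv2.imwrite('pics/w3.png',p[:,:,::-1])
p,d=optics.snapshot('scene');cv2.imwrite('pics/s3.png',cv2.resize(p[150:400,200:500,::-1],None,fx=2.5,fy=2.4))
"
```

```text
t: 14.02
tcp_pos: [0.5478, 0.1055, 0.1455]
tool_rot: [0.043, 0.972, -0.011, 0.229]
force: [-0.2, 0.4, -1.0]
finger_gap: 0.648
t 14.025 q [ 0.016  0.481  2.016 -0.26   0.19  -1.222] tcp [0.5478 0.1055 0.1455] F [-0.2  0.4 -1. ] gap 0.648
xaxis [-0.891  0.079 -0.447] jaw [ 0.089  0.996 -0.002] z [ 0.445 -0.041 -0.895] tilt 26.5 zyaw -0.092
```

View pics/w3.png

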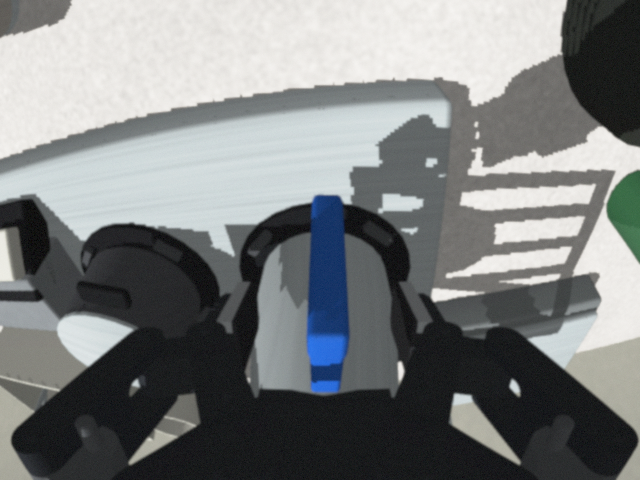

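View pics/s3.png

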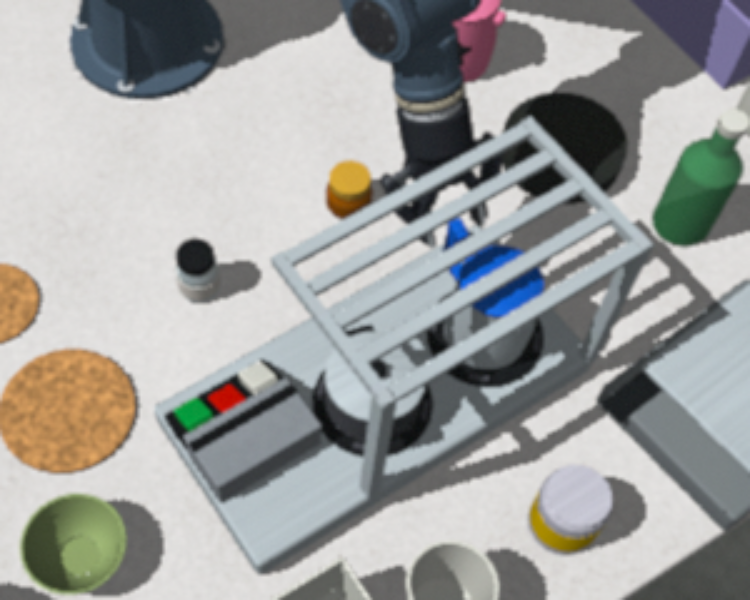

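Handle sits centrally between the fingers (325, 290). Close.

```bash
python3 -m inch '[0,0,0,0, 0,0,0,0, 0,0,0,0, 0,0,0,0, 0,0,0,0]' 0 80;  python3 -c "
from h import *
s,M=st()
"
```

```text
t: 14.75
tcp_pos: [0.5461, 0.1057, 0.1452]
tool_rot: [0.043, 0.973, -0.011, 0.228]
force: [-3.4, 0.0, 5.2]
finger_gap: 0.169
t 14.75 q [ 0.017  0.48   2.018 -0.26   0.19  -1.222] tcp [0.5461 0.1057 0.1452] F [-3.4  0.   5.2] gap 0.169
xaxis [-0.892  0.078 -0.445] jaw [ 0.088  0.996 -0.002] z [ 0.443 -0.041 -0.896] tilt 26.4 zyaw -0.093
```

```bash
python3 -m inch '[0,0,0.6,0, 0,0,0.8,0, 0,0,0.8,0, 0,0,0.6,0, 0,0,0,0]';  python3 -c "
from h import *
s,M=st()
p,d=optics.snapshot('wrist');cv2.imwrite('pics/w4.png',p[:,:,::-1])
p,d=optics.snapshot('scene');cv2.imwrite('pics/s4.png',cv2.resize(p[150:400,200:500,::-1],None,fx=2.5,fy=2.4))
"
```

```text
t: 15.38
tcp_pos: [0.5468, 0.1057, 0.1737]
tool_rot: [0.043, 0.972, -0.011, 0.229]
force: [0.2, -0.5, -5.1]
finger_gap: 0.165
t 15.375 q [ 0.017  0.422  1.994 -0.183  0.27  -1.301] tcp [0.5468 0.1057 0.1737] F [ 0.2 -0.5 -5.1] gap 0.165
xaxis [-0.892  0.078 -0.446] jaw [ 0.088  0.996 -0.002] z [ 0.444 -0.041 -0.895] tilt 26.5 zyaw -0.092
```

View pics/w4.png

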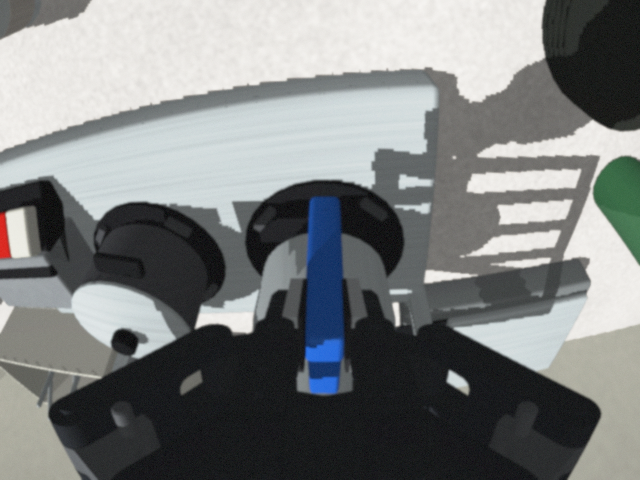

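View pics/s4.png

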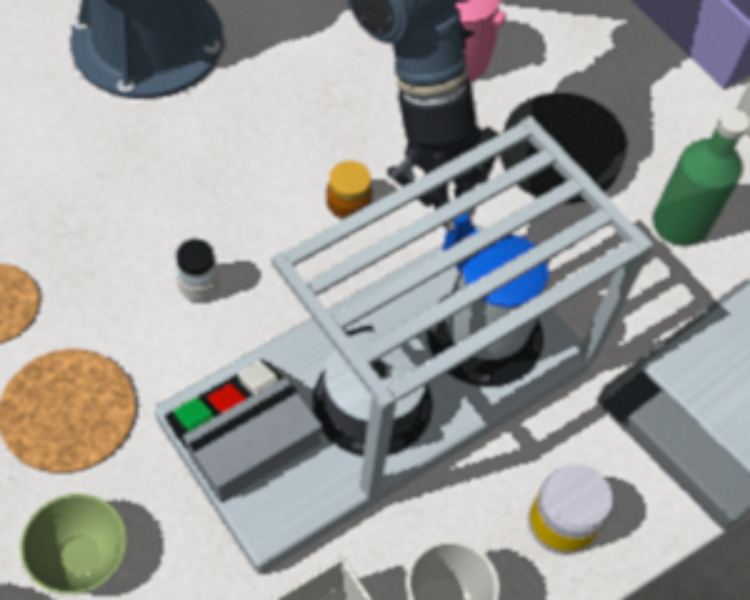

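```bash
cat > fk.py <<'E'
import numpy as np
from scipy.optimize import least_squares
D=[([-1.3325,.5283,1.4336],[.2529,-.5709,.2274],[0,.002,-1]),
([-1.275,1.175,.22],[.4424,-1.0097,.1962],[.198,-.451,-.87]),
([-1.311,.703,1.171],[.3518,-.8025,.2356],[.198,-.451,-.87]),
([-1.382,.948,.644],[.3272,-.6925,.2343],[.185,.46,-.869]),
([-1.285,1.157,.218],[.5207,-.9058,.2161],[.494,-.102,-.864]),
([-.96,.14,1.86],[.4479,-.2692,.3209],[.443,-.042,-.896]),
([-.029,.099,2.165],[.4216,.0919,.2522],[.44,-.036,-.897]),
([.026,.465,2.072],[.5215,.1088,.1435],[.44,-.041,-.897]),
([.017,.422,1.994],[.5468,.1057,.1737],[.444,-.041,-.895])]
def wc(q,p):
    L1,L2,h,Lt,a,b=p
    r=a+L1*np.sin(q[1])+L2*np.sin(q[1]+q[2]);z=h+L1*np.cos(q[1])+L2*np.cos(q[1]+q[2])
    c,s=np.cos(q[0]),np.sin(q[0]);return np.array([r*c-b*s,r*s+b*c,z])
f=lambda p:np.concatenate([wc(q,p)-(np.array(t)-p[3]*np.array(z)) for q,t,z in D])
S=least_squares(f,[.45,.4,.3,.3,0,0]);P=S.x
if __name__=="__main__": print(P.round(4),abs(S.fun).max())
def ik(tcp,z):
    L1,L2,h,Lt,a,b=P
    w=np.array(tcp)-Lt*np.array(z)
    g=lambda q:wc(q,P)-w
    q=least_squares(g,[np.arctan2(w[1],w[0]),.4,1.9]).x
    u=np.array([np.cos(q[0])*np.sin(q[1]+q[2]),np.sin(q[0])*np.sin(q[1]+q[2]),np.cos(q[1]+q[2])])
    return q.round(3),np.arccos(np.clip(u@z,-1,1)).round(3),w.round(3)
E
python3 fk.py; python3 - <<'E'
from fk import *
for psi in (-.1,-.4,-.7,-1.0,-1.3):
    j=np.array([.448-.0875*np.cos(psi),-.342-.0875*np.sin(psi),.097])
    z=np.array([.446*np.cos(psi),.446*np.sin(psi),-.895])
    print(psi,j.round(3),*ik(j,z))
E
```

```text
[ 0.6858  0.4235  0.1051  0.2915 -0.1158  0.112 ] 0.036141307796545674
-0.1 [ 0.361 -0.333  0.097] [-1.232  0.433  2.198] 0.508 [ 0.232 -0.32   0.358]
-0.4 [ 0.367 -0.308  0.097] [-1.124  0.399  2.281] 0.317 [ 0.248 -0.257  0.358]
-0.7 [ 0.381 -0.286  0.097] [-0.951  0.389  2.304] 0.111 [ 0.282 -0.202  0.358]
-1.0 [ 0.401 -0.268  0.097] [-0.759  0.407  2.26 ] 0.11 [ 0.33  -0.159  0.358]
-1.3 [ 0.425 -0.258  0.097] [-0.603  0.449  2.162] 0.334 [ 0.39  -0.132  0.358]
```

```bash
sed -i 's/L1,L2,h,Lt,a,b=p/L1,L2,h,Lt,a,b,e=p/; s/L1,L2,h,Lt,a,b=P/L1,L2,h,Lt,a,b,e=P/; s/r=a+L1\*np.sin(q\[1\])+L2\*np.sin(q\[1\]+q\[2\])/r=a+L1*np.sin(q[1])+L2*np.sin(q[1]+q[2])+e*np.cos(q[1]+q[2])/; s/z=h+L1\*np.cos(q\[1\])+L2\*np.cos(q\[1\]+q\[2\])$/z=h+L1*np.cos(q[1])+L2*np.cos(q[1]+q[2])-e*np.sin(q[1]+q[2])/; s/\[.45,.4,.3,.3,0,0\]/[.45,.4,.3,.3,0,0,0]/' fk.py
python3 fk.py; python3 - <<'E'
from fk import *
print(S.fun.reshape(-1,3).round(4))
for q,t,z in D: print(q,*ik(t,z))
E
```

```text
[5.877e-01 3.917e-01 2.744e-01 2.998e-01 2.000e-04 1.110e-01 1.141e-01] 0.00045921577863655694
[[ 0.0002 -0.     -0.0001]
 [-0.0005 -0.0001  0.0001]
 [-0.0002  0.      0.0004]
 [-0.     -0.0001 -0.0001]
 [ 0.0003  0.0001 -0.0002]
 [ 0.0001  0.      0.    ]
 [ 0.0001 -0.     -0.    ]
 [-0.      0.0001  0.0001]
 [-0.0001  0.0001 -0.0003]]
[-1.3325, 0.5283, 1.4336] [-1.333  0.528  1.434] 1.182 [ 0.253 -0.571  0.527]
[-1.275, 1.175, 0.22] [-1.275  1.175  0.219] 1.235 [ 0.383 -0.874  0.457]
[-1.311, 0.703, 1.171] [-1.311  0.704  1.171] 0.76 [ 0.292 -0.667  0.496]
[-1.382, 0.948, 0.644] [-1.382  0.948  0.644] 1.981 [ 0.272 -0.83   0.495]
[-1.285, 1.157, 0.218] [-1.285  1.157  0.218] 1.507 [ 0.373 -0.875  0.475]
[-0.96, 0.14, 1.86] [-0.96  0.14  1.86] 0.883 [ 0.315 -0.257  0.59 ]
[-0.029, 0.099, 2.165] [-0.029  0.099  2.165] 0.422 [0.29  0.103 0.521]
[0.026, 0.465, 2.072] [0.026 0.465 2.072] 0.158 [0.39  0.121 0.412]
[0.017, 0.422, 1.994] [0.017 0.422 1.994] 0.271 [0.414 0.118 0.442]
```

```bash
python3 - <<'E'
from fk import *
for zz in (.097,.2):
  for psi in (.5,.2,-.1,-.4,-.7,-1.0,-1.3,-1.6):
    j=np.array([.448-.0875*np.cos(psi),-.342-.0875*np.sin(psi),zz])
    z=np.array([.446*np.cos(psi),.446*np.sin(psi),-.895])
    print(psi,j.round(3),*ik(j,z))
z=np.array([.444,-.041,-.895])
for t in ([.55,.106,.17],[.5,.1,.19],[.45,.1,.2],[.42,.1,.21],[.42,0,.215],[.40,-.1,.215],[.4,-.2,.2],[.37,-.3,.2]): print(t,*ik(t,z))
E
```

```text
0.5 [ 0.371 -0.384  0.097] [-1.273  0.643  1.838] 0.861 [ 0.254 -0.448  0.365]
0.2 [ 0.362 -0.359  0.097] [-1.28   0.599  2.   ] 0.664 [ 0.231 -0.386  0.365]
-0.1 [ 0.361 -0.333  0.097] [-1.238  0.57   2.142] 0.47 [ 0.228 -0.32   0.365]
-0.4 [ 0.367 -0.308  0.097] [-1.128  0.559  2.24 ] 0.302 [ 0.244 -0.256  0.365]
-0.7 [ 0.381 -0.286  0.097] [-0.951  0.557  2.268] 0.174 [ 0.279 -0.199  0.365]
-1.0 [ 0.401 -0.268  0.097] [-0.753  0.561  2.215] 0.139 [ 0.328 -0.156  0.365]
-1.3 [ 0.425 -0.258  0.097] [-0.594  0.578  2.1  ] 0.31 [ 0.389 -0.129  0.365]
-1.6 [ 0.451 -0.255  0.097] [-0.498  0.612  1.95 ] 0.537 [ 0.454 -0.121  0.365]
0.5 [ 0.371 -0.384  0.2  ] [-1.273  0.466  1.768] 1.07 [ 0.254 -0.448  0.468]
0.2 [ 0.362 -0.359  0.2  ] [-1.28   0.392  1.922] 0.882 [ 0.231 -0.386  0.468]
-0.1 [ 0.361 -0.333  0.2  ] [-1.238  0.328  2.053] 0.68 [ 0.228 -0.32   0.468]
-0.4 [ 0.367 -0.308  0.2  ] [-1.128  0.283  2.142] 0.466 [ 0.244 -0.256  0.468]
-0.7 [ 0.381 -0.286  0.2  ] [-0.951  0.271  2.166] 0.278 [ 0.279 -0.199  0.468]
-1.0 [ 0.401 -0.268  0.2  ] [-0.753  0.295  2.119] 0.298 [ 0.328 -0.156  0.468]
-1.3 [ 0.425 -0.258  0.2  ] [-0.594  0.347  2.015] 0.505 [ 0.389 -0.129  0.468]
-1.6 [ 0.451 -0.255  0.2  ] [-0.498  0.415  1.874] 0.736 [ 0.454 -0.121  0.468]
[0.55, 0.106, 0.17] [0.017 0.432 1.989] 0.265 [0.417 0.118 0.438]
[0.5, 0.1, 0.19] [0.003 0.339 2.085] 0.26 [0.367 0.112 0.458]
[0.45, 0.1, 0.2] [0.004 0.263 2.181] 0.241 [0.317 0.112 0.468]
[0.42, 0.1, 0.21] [0.004 0.203 2.229] 0.252 [0.287 0.112 0.478]
[0.42, 0, 0.215] [-0.354  0.162  2.267] 0.288 [0.287 0.012 0.483]
[0.4, -0.1, 0.215] [-0.724  0.154  2.28 ] 0.418 [ 0.267 -0.088  0.483]
[0.4, -0.2, 0.2] [-0.96   0.252  2.203] 0.506 [ 0.267 -0.188  0.468]
[0.37, -0.3, 0.2] [-1.184  0.305  2.099] 0.643 [ 0.237 -0.288  0.468]
```

```bash
python3 -m inch '[-1.5,0,0.3,0, -2.2,0,0.5,0, -2.2,0,0.8,0, -2.2,0,0.8,0, -2.2,0,0.8,0, -2,0,0.8,0, 0,0,0,0]';  python3 -c "
from h import *
s,M=st()
"
```

```text
t: 16.35
tcp_pos: [0.4204, 0.1058, 0.2127]
tool_rot: [0.043, 0.973, -0.011, 0.227]
force: [-0.3, 1.1, -5.2]
finger_gap: 0.164
t 16.35 q [ 0.024  0.2    2.217 -0.193  0.273 -1.285] tcp [0.4204 0.1058 0.2127] F [-0.3  1.1 -5.2] gap 0.164
xaxis [-0.893  0.078 -0.443] jaw [ 0.088  0.996 -0.002] z [ 0.441 -0.041 -0.897] tilt 26.3 zyaw -0.093
```

```bash
python3 - <<'E'
from fk import *
for a,t in ((0,[.395,.07,.213]),(0,[.39,.02,.213]),(-.1,[.385,-.1,.213]),(-.2,[.375,-.2,.213]),(-.31,[.367,-.308,.213]),(-.31,[.367,-.308,.097])):
    z=np.array([.443*np.cos(a-.093),.443*np.sin(a-.093),-.897]);print(t,*ik(t,z))
E
python3 -m inch '[-1.2,-1.0,0,0, -1.2,-1.5,0,0, -0.5,-2,0,0, 0,-2.5,0,0, 0,-2.5,0,0, 0,0,0,0]';  python3 -c "
from h import *
s,M=st()
p,d=optics.snapshot('scene');cv2.imwrite('pics/s5.png',p[:,:,::-1])
p,d=optics.snapshot('top');cv2.imwrite('pics/t5.png',p[:,:,::-1])
"
```

```text
[0.395, 0.07, 0.213] [-0.111  0.15   2.295] 0.237 [0.263 0.082 0.482]
[0.39, 0.02, 0.213] [-0.317  0.128  2.328] 0.255 [0.258 0.032 0.482]
[0.385, -0.1, 0.213] [-0.716  0.136  2.316] 0.36 [ 0.255 -0.075  0.482]
[0.375, -0.2, 0.213] [-0.963  0.178  2.25 ] 0.438 [ 0.248 -0.162  0.482]
[0.367, -0.308, 0.213] [-1.126  0.253  2.123] 0.502 [ 0.245 -0.256  0.482]
[0.367, -0.308, 0.097] [-1.126  0.557  2.239] 0.296 [ 0.245 -0.256  0.366]
t: 17.1
tcp_pos: [0.396, 0.0082, 0.2134]
tool_rot: [0.045, 0.972, -0.012, 0.229]
force: [0.8, 0.5, -4.9]
finger_gap: 0.172
t 17.1 q [-0.353  0.134  2.32   0.449  0.261 -2.241] tcp [0.396  0.0082 0.2134] F [ 0.8  0.5 -4.9] gap 0.172
xaxis [-0.891  0.082 -0.447] jaw [ 0.093  0.996 -0.003] z [ 0.445 -0.045 -0.894] tilt 26.6 zyaw -0.1
```

View pics/s5.png

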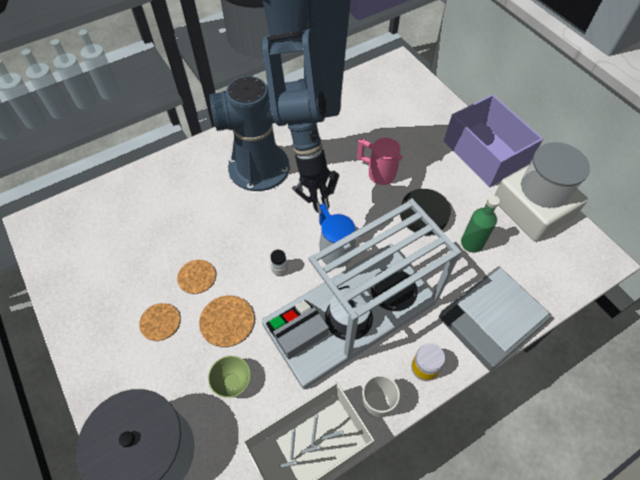

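View pics/t5.png

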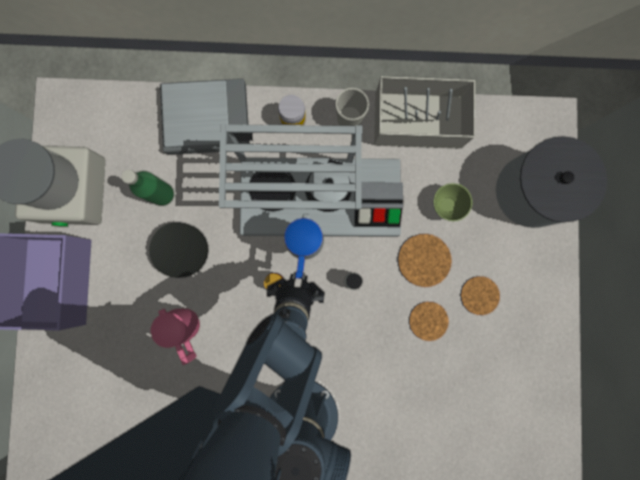

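```bash
python3 -m inch '[-0.3,-2,0,-0.04, -0.3,-3.3,0,-0.04, -0.3,-3.5,0,-0.04, -0.3,-3.5,0,-0.04, -0.3,-3.5,0,-0.04, -0.3,-3.5,0,-0.04, -0.3,-3.5,0,-0.04, -0.3,-3.5,0,-0.03, -0.3,-3.3,0,0, -0.2,-2,0,0, 0,0,0,0]';  python3 -c "
from h import *
s,M=st()
p,d=optics.snapshot('scene');cv2.imwrite('pics/s6.png',p[:,:,::-1]);np.savez('s6.npz',p=p,d=d)
p,d=optics.snapshot('top');cv2.imwrite('pics/t6.png',p[:,:,::-1]);np.savez('t6.npz',p=p,d=d)
"
```

```text
t: 18.58
tcp_pos: [0.3658, -0.3064, 0.213]
tool_rot: [0.192, 0.954, -0.047, 0.224]
force: [-0.3, -0.1, -5.3]
finger_gap: 0.165
t 18.575 q [-1.128  0.251  2.13   0.665  0.498 -2.85 ] tcp [ 0.3658 -0.3064  0.213 ] F [-0.3 -0.1 -5.3] gap 0.165
xaxis [-0.826  0.346 -0.445] jaw [ 0.388  0.922 -0.003] z [ 0.409 -0.176 -0.895] tilt 26.4 zyaw -0.405
```

View pics/s6.png

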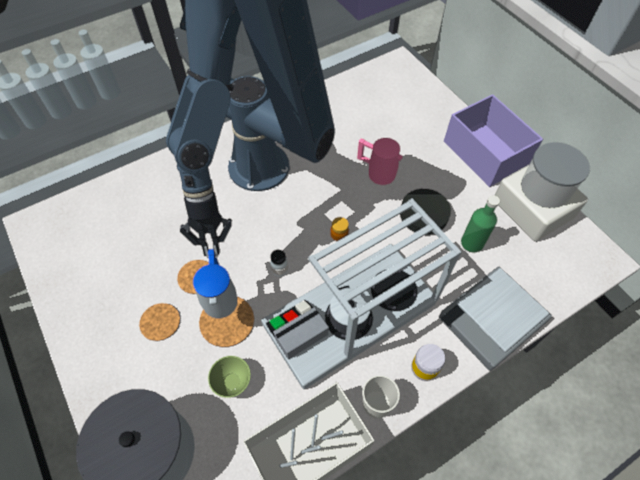

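View pics/t6.png

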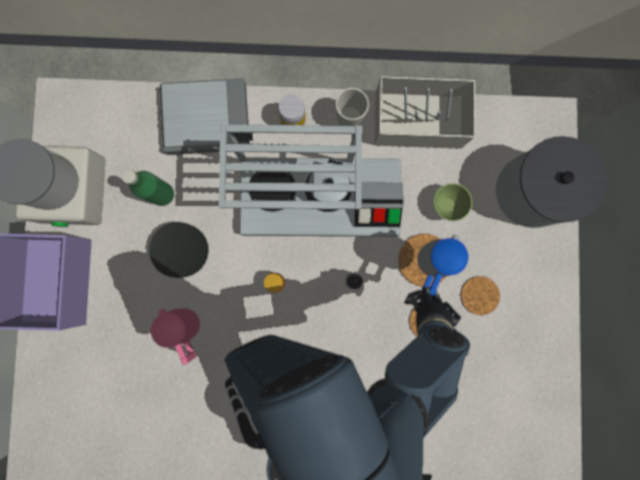

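```bash
python3 - <<'E'
from h import *
for n,f in(("top","t6"),("scene","s6")):
    p0=np.load(n+"_p.npy");h0=cv2.cvtColor(p0,cv2.COLOR_RGB2HSV)
    m=((h0[...,0]>5)&(h0[...,0]<20)&(h0[...,1]>100)).astype(np.uint8)
    cs=max(cv2.findContours(m,0,2)[0],key=cv2.contourArea)
    w=np.array([ray_plane(n,u,v,.008)[:2] for u,v in cs[:,0]],np.float32);print(n,"mat",cv2.minEnclosingCircle(w),w.mean(0), cv2.fitEllipse(w))
    z=np.load(f+".npz");p,d=z['p'],z['d'];P=cloud(n,d);hsv=cv2.cvtColor(p,cv2.COLOR_RGB2HSV)
    b=(hsv[...,0]>105)&(hsv[...,0]<125)&(hsv[...,1]>130)&(hsv[...,2]>50)&(P[...,1]<-.2)&(P[...,2]>.05)
    q=P[b]
    top=q[q[:,2]>.24]; print("lid", cv2.minEnclosingCircle(top[:,:2].astype(np.float32)),np.percentile(top[:,2],[5,50,95]).round(3))
    A=np.c_[top[:,:2]-top[:,:2].mean(0),np.ones(len(top))]; print("lid slope",np.linalg.lstsq(A,top[:,2],rcond=None)[0].round(3))
    hd=q[q[:,2]<.235]; print("low blue",hd.mean(0).round(3),hd.min(0).round(3),hd.max(0).round(3))
E
```

```text
top mat ((0.4459632635116577, -0.3407488763332367), 0.07599451392889023) [ 0.44272614 -0.33649337] ((0.4460345208644867, -0.34061384201049805), (0.14738762378692627, 0.14975984394550323), 166.1792755126953)
lid ((0.42013949155807495, -0.32698726654052734), 0.06917363405227661) [0.253 0.261 0.264]
lid slope [ 0.086 -0.048  0.259]
low blue [ 0.385 -0.31   0.176] [ 0.354 -0.33   0.16 ] [ 0.402 -0.286  0.235]
scene mat ((0.44788938760757446, -0.34418758749961853), 0.07692533731460571) [ 0.45071134 -0.34966975] ((0.4483324885368347, -0.3440397083759308), (0.15070165693759918, 0.15107111632823944), 146.0302734375)
lid ((0.7049118280410767, -0.3598211407661438), 0.34955576062202454) [0.253 0.261 0.266]
lid slope [1.148 0.024 0.264]
low blue [ 0.377 -0.306  0.21 ] [ 0.373 -0.316  0.189] [ 0.39  -0.303  0.234]
```

```bash
cat > jug.py <<'E'
from h import *
def jug(n,p,d,c0,zlo):
    P=cloud(n,d);hsv=cv2.cvtColor(p,cv2.COLOR_RGB2HSV)
    b=(hsv[...,0]>105)&(hsv[...,0]<125)&(hsv[...,1]>130)&(hsv[...,2]>50)&(d>0)&(np.hypot(P[...,0]-c0[0],P[...,1]-c0[1])<.06)
    t=P[b&(P[...,2]>zlo)]
    (c,r)=cv2.minEnclosingCircle(t[:,:2].astype(np.float32))
    k=np.hypot(*(t[:,:2]-c).T)<.033; u=t[k]
    A=np.c_[u[:,:2]-c,np.ones(len(u))]; print(n,"lid",np.round(c,4),round(r,4),"mean",t.mean(0).round(4),"plane",np.linalg.lstsq(A,u[:,2],rcond=None)[0].round(3),len(u))
E
python3 - <<'E'
from jug import *
for n,f in(("top","t6"),("scene","s6")):
    z=np.load(f+".npz"); jug(n,z['p'],z['d'],(.446,-.341),.25)
E
```

```text
top lid [ 0.4453 -0.336 ] 0.0432 mean [ 0.4448 -0.3346  0.2603] plane [-0.004 -0.003  0.262] 637
scene lid [ 0.4479 -0.3415] 0.045 mean [ 0.4515 -0.3425  0.2614] plane [-0.014 -0.007  0.263] 529
```

```bash
python3 -m inch '[0.4,0.5,0,-0.08, 0.4,0.5,0,-0.09, 0.3,0.55,0,-0.08, 0,0,-1.5,0, 0,0,-2,0, 0,0,-2,0, 0,0,-2,0, 0,0,-1.5,0, 0,0,0,0]';  python3 -c "
from jug import *
s,M=st()
p,d=optics.snapshot('scene');cv2.imwrite('pics/s7.png',p[:,:,::-1]);jug('scene',p,d,(.447,-.342),.15)
p,d=optics.snapshot('top');cv2.imwrite('pics/t7.png',p[:,:,::-1]);jug('top',p,d,(.447,-.342),.15)
"
```

```text
t: 19.8
tcp_pos: [0.3848, -0.2909, 0.1367]
tool_rot: [0.311, 0.925, -0.073, 0.205]
force: [-0.4, 0.2, -4.2]
finger_gap: 0.166
t 19.8 q [-0.959  0.438  2.203  1.005  0.146 -2.854] tcp [ 0.3848 -0.2909  0.1367] F [-0.4  0.2 -4.2] gap 0.166
xaxis [-0.722  0.546 -0.424] jaw [ 0.606  0.796 -0.007] z [ 0.334 -0.262 -0.905] tilt 25.1 zyaw -0.665
scene lid [ 0.4486 -0.3354] 0.0569 mean [ 0.4575 -0.3448  0.182 ] plane [ 0.015 -0.048  0.184] 456
top lid [ 0.4457 -0.3337] 0.0539 mean [ 0.451  -0.3393  0.1819] plane [ 0.049 -0.068  0.184] 559
```

```bash
python3 -m inch '[0,0.2,0,-0.03, 0.1,0.2,0,-0.03, 0,0.2,0,-0.03, 0.1,0.2,0,-0.03, 0.1,0.2,0,-0.03, 0.1,0.2,0,-0.03, 0,0.2,0,-0.03, 0,0,0,0]';  python3 -c "
from jug import *
s,M=st()
"; python3 - <<'E'
from fk import *
for a in (-.8,-.88,-.95):
  for zz in(.137,.1):
    z=np.array([.435*np.cos(a),.435*np.sin(a),-.9]);print(a,*ik([.389,-.277,zz],z))
E
```

```text
t: 20.9
tcp_pos: [0.3877, -0.2777, 0.1372]
tool_rot: [0.401, 0.89, -0.093, 0.196]
force: [-0.6, -0.8, -3.6]
finger_gap: 0.165
t 20.9 q [-0.853  0.436  2.203 -0.073  0.066 -1.506] tcp [ 0.3877 -0.2777  0.1372] F [-0.6 -0.8 -3.6] gap 0.165
xaxis [-0.601  0.678 -0.423] jaw [ 0.75   0.661 -0.008] z [ 0.275 -0.322 -0.906] tilt 25.0 zyaw -0.865
-0.8 [-0.874  0.439  2.217] 0.057 [ 0.298 -0.183  0.407]
-0.8 [-0.874  0.545  2.247] 0.108 [ 0.298 -0.183  0.37 ]
-0.88 [-0.843  0.44   2.209] 0.053 [ 0.306 -0.176  0.407]
-0.88 [-0.843  0.546  2.239] 0.098 [ 0.306 -0.176  0.37 ]
-0.95 [-0.816  0.443  2.2  ] 0.083 [ 0.313 -0.171  0.407]
-0.95 [-0.816  0.547  2.23 ] 0.104 [ 0.313 -0.171  0.37 ]
```

```bash
python3 -m inch '[0,0,1,0, 0.5,0.2,1,-0.06, 0.5,0.2,1,-0.06, 0.5,0.2,0,-0.06, 0.5,0.2,0,-0.06, 0.5,0.2,0,-0.06, 0.5,0.2,0,-0.06, 0.5,0.3,0,-0.06, 0.5,0.3,0,-0.06, 0.5,0.2,0,-0.06, 0.4,0.2,0,-0.06, 0,0,0,0]';  python3 -c "
from jug import *
s,M=st()
"; python3 - <<'E'
from fk import *
for a in (-1.45,-1.6):
  for zz in(.167,.137,.1):
    z=np.array([.435*np.cos(a),.435*np.sin(a),-.9]);print(a,*ik([.4365,-.2556,zz],z))
E
```

```text
t: 22.4
tcp_pos: [0.4377, -0.2559, 0.1654]
tool_rot: [0.642, 0.735, -0.143, 0.162]
force: [-0.2, -0.4, -4.3]
finger_gap: 0.164
t 22.4 q [-0.554  0.442  1.972 -0.682  0.546 -0.131] tcp [ 0.4377 -0.2559  0.1654] F [-0.2 -0.4 -4.3] gap 0.164
xaxis [-0.122  0.898 -0.422] jaw [ 0.991  0.134 -0.002] z [ 0.055 -0.419 -0.906] tilt 25.0 zyaw -1.441
-1.45 [-0.547  0.441  1.977] 0.55 [ 0.421 -0.126  0.437]
-1.45 [-0.547  0.503  2.001] 0.488 [ 0.421 -0.126  0.407]
-1.45 [-0.547  0.583  2.024] 0.423 [ 0.421 -0.126  0.37 ]
-1.6 [-0.522  0.459  1.933] 0.645 [ 0.44  -0.125  0.437]
-1.6 [-0.522  0.518  1.956] 0.584 [ 0.44  -0.125  0.407]
-1.6 [-0.522  0.594  1.979] 0.517 [ 0.44  -0.125  0.37 ]
```

```bash
sed -i 's/<.06)$/<.046)/' jug.py; python3 -c "
from jug import *
for n in('scene','top'):
  p,d=optics.snapshot(n);cv2.imwrite(f'pics/{n}8.png',p[:,:,::-1]);jug(n,p,d,(.447,-.342),.195)
"
```

```text
scene lid [ 0.4502 -0.3442] 0.0437 mean [ 0.4527 -0.3452  0.2117] plane [-0.006  0.027  0.213] 507
top lid [ 0.447  -0.3418] 0.0433 mean [ 0.4465 -0.3402  0.2108] plane [-0.007  0.03   0.212] 575
```

View pics/scene8.png

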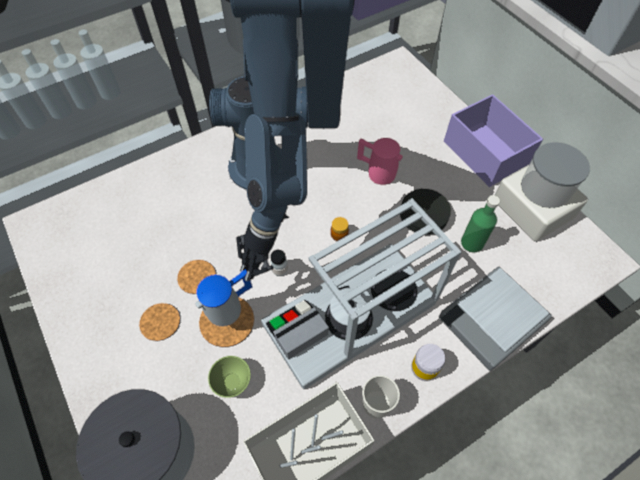

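View pics/top8.png

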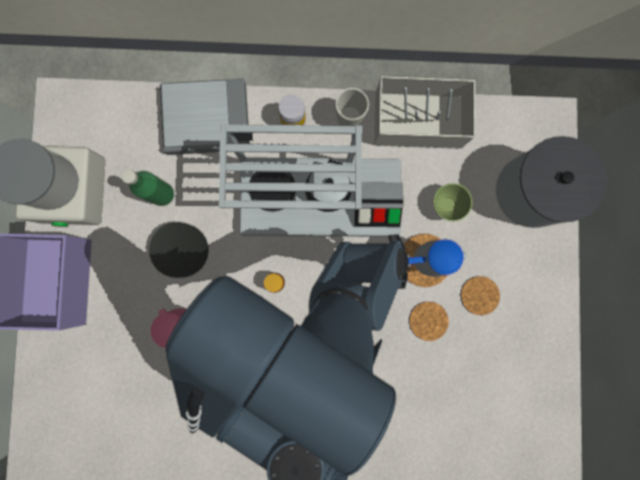

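```bash
python3 -m inch '[0,0,-1.2,0, 0,0,-1.4,0, 0,0,-1.4,0, 0,0,-1,0, 0,0,-0.3,0, 0,0,-0.2,0, 0,0,0,0]';  python3 -c "
from jug import *
s,M=st()"
```

```text
t: 23.38
tcp_pos: [0.4365, -0.2563, 0.11]
tool_rot: [0.643, 0.735, -0.144, 0.162]
force: [-0.5, -0.2, -5.2]
finger_gap: 0.169
t 23.375 q [-0.555  0.558  2.014 -0.892  0.437  0.106] tcp [ 0.4365 -0.2563  0.11  ] F [-0.5 -0.2 -5.2] gap 0.169
xaxis [-0.122  0.898 -0.423] jaw [ 0.991  0.133 -0.005] z [ 0.052 -0.42  -0.906] tilt 25.0 zyaw -1.448
```

```bash
python3 -m inch '[0,0,-0.2,0, 0,0,-0.2,0, 0,0,0,0]';python3 -c "
from jug import *
s,M=st()"
```

```text
t: 23.75
tcp_pos: [0.4362, -0.2561, 0.1056]
tool_rot: [0.643, 0.735, -0.145, 0.161]
force: [-0.2, -0.1, -4.6]
finger_gap: 0.169
t 23.75 q [-0.555  0.567  2.017 -0.912  0.43   0.127] tcp [ 0.4362 -0.2561  0.1056] F [-0.2 -0.1 -4.6] gap 0.169
xaxis [-0.122  0.898 -0.423] jaw [ 0.991  0.133 -0.006] z [ 0.051 -0.42  -0.906] tilt 25.0 zyaw -1.45
```

```bash
python3 -m inch '[0,0,-0.2,0, 0,0,-0.1,0, 0,0,0,0]'; python3 -m inch '[0,0,-0.2,0, 0,0,0,0]';
```

```text
t: 24.12
tcp_pos: [0.4362, -0.2561, 0.1026]
tool_rot: [0.643, 0.735, -0.145, 0.161]
force: [0.5, 0.4, -5.3]
finger_gap: 0.163
t: 24.38
tcp_pos: [0.4364, -0.2562, 0.1009]
tool_rot: [0.642, 0.735, -0.145, 0.161]
force: [-1.0, 0.8, -2.6]
finger_gap: 0.167
```

```bash
python3 -m inch '[0,0,-0.1,0, 0,0,0,0]'; python3 -m inch '[0,0,-0.1,0, 0,0,0,0]';python3 -m inch '[0,0,-0.1,0, 0,0,0,0]'
```

```text
t: 24.62
tcp_pos: [0.4363, -0.2559, 0.1001]
tool_rot: [0.642, 0.735, -0.145, 0.161]
force: [-0.5, 3.3, 2.1]
finger_gap: 0.164
t: 24.88
tcp_pos: [0.4363, -0.2557, 0.0994]
tool_rot: [0.642, 0.735, -0.145, 0.162]
force: [-2.0, 6.1, 6.5]
finger_gap: 0.164
t: 25.12
tcp_pos: [0.4362, -0.2555, 0.0987]
tool_rot: [0.642, 0.735, -0.145, 0.162]
force: [-2.3, 9.8, 8.8]
finger_gap: 0.165
```

```bash
python3 -m inch '[0,0,0,0, 0,0,0,0, 0,0,0,0]' 55; python3 -c "
from jug import *
s,M=st()
p,d=optics.snapshot('wrist');cv2.imwrite('pics/w9.png',p[:,:,::-1])"
```

```text
t: 25.5
tcp_pos: [0.4366, -0.2567, 0.0978]
tool_rot: [0.643, 0.735, -0.145, 0.161]
force: [-0.2, -0.2, -0.7]
finger_gap: 0.552
t 25.5 q [-0.555  0.585  2.02  -0.951  0.417  0.17 ] tcp [ 0.4366 -0.2567  0.0978] F [-0.2 -0.2 -0.7] gap 0.552
xaxis [-0.122  0.898 -0.423] jaw [ 0.991  0.132 -0.005] z [ 0.051 -0.42  -0.906] tilt 25.0 zyaw -1.449
```

View pics/w9.png

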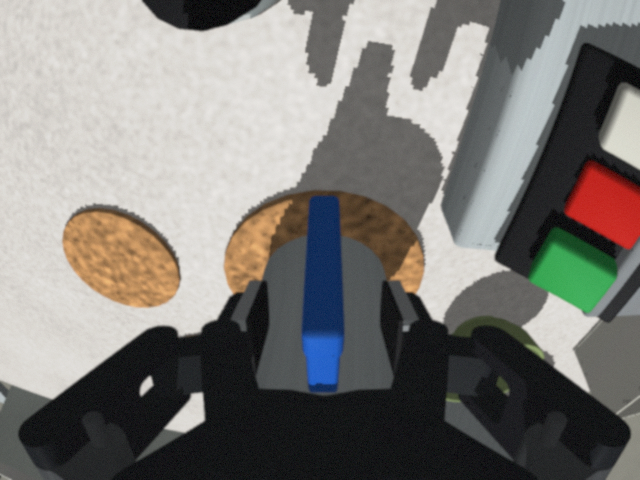

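```bash
python3 -m inch '[-0.1,1,2.2,0, -0.1,1.3,2.7,0, -0.1,1.3,2.7,0, -0.1,1.3,2.7,0, 0,0,2,0, 0,0,0,0]'; python3 -c "
from jug import *
s,M=st()
for n in('scene','top'):
  p,d=optics.snapshot(n);cv2.imwrite(f'pics/{n}9.png',p[:,:,::-1]);jug(n,p,d,(.447,-.342),.14);np.savez(n+'9.npz',p=p,d=d)"
```

```text
t: 26.3
tcp_pos: [0.4332, -0.2075, 0.2222]
tool_rot: [0.643, 0.735, -0.144, 0.163]
force: [-0.4, 0.0, 0.9]
finger_gap: 0.548
t 26.3 q [-0.457  0.317  1.952 -0.578  0.705 -0.176] tcp [ 0.4332 -0.2075  0.2222] F [-0.4  0.   0.9] gap 0.548
xaxis [-0.121  0.897 -0.425] jaw [ 0.991  0.133 -0.002] z [ 0.054 -0.421 -0.905] tilt 25.1 zyaw -1.442
scene lid [ 0.4488 -0.3423] 0.0439 mean [ 0.4512 -0.343   0.1468] plane [-0.006  0.011  0.148] 466
top lid [ 0.4464 -0.3393] 0.0431 mean [ 0.4455 -0.338   0.1463] plane [ 0.002 -0.008  0.148] 506
```

View pics/scene9.png

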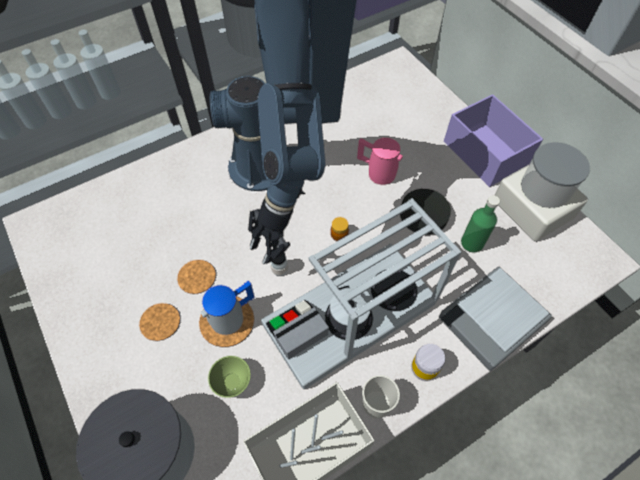

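View pics/top9.png

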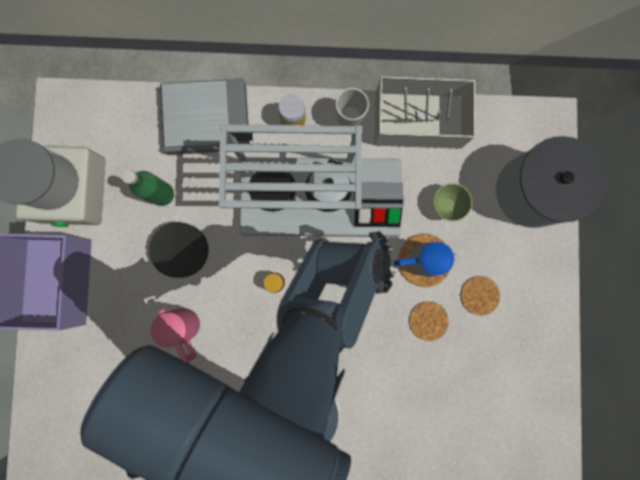

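```bash
cat >> fk.py <<'E'
def ik4(tcp,psi,t=.44):
    z=np.array([np.sin(t)*np.cos(psi),np.sin(t)*np.sin(psi),-np.cos(t)])
    q,q5,w=ik(tcp,z);a=q[1]+q[2];c,s=np.cos(q[0]),np.sin(q[0])
    e=np.array([c*np.cos(a),s*np.cos(a),-np.sin(a)]);l=np.array([-s,c,0])
    return q,'q5',q5,'q4~',np.arctan2(l@z,e@z).round(2)
E
python3 - <<'E'
from fk import *
print("check",ik4([.4332,-.2075,.2222],-1.442),ik4([.4216,.0919,.2522],-.081,.457))
for psi in(0,-.2,-.35,-.5,-.7):
    print(psi,ik4([.46,-.2,.25],psi),ik4([.53,-.224,.17],psi),ik4([.553,-.232,.114],psi))
E
```

```text
check (array([-0.456,  0.317,  1.953]), 'q5', np.float64(0.704), 'q4~', np.float64(-0.58)) (array([-0.029,  0.099,  2.165]), 'q5', np.float64(0.422), 'q4~', np.float64(-0.06))
0 (array([-0.832,  0.218,  1.998]), 'q5', np.float64(0.686), 'q4~', np.float64(0.52)) (array([-0.752,  0.453,  1.922]), 'q5', np.float64(0.52), 'q4~', np.float64(0.62)) (array([-0.731,  0.582,  1.904]), 'q5', np.float64(0.426), 'q4~', np.float64(0.76))
-0.2 (array([-0.779,  0.204,  2.02 ]), 'q5', np.float64(0.586), 'q4~', np.float64(0.43)) (array([-0.705,  0.444,  1.945]), 'q5', np.float64(0.415), 'q4~', np.float64(0.54)) (array([-0.686,  0.575,  1.927]), 'q5', np.float64(0.315), 'q4~', np.float64(0.7))
-0.35 (array([-0.732,  0.199,  2.027]), 'q5', np.float64(0.526), 'q4~', np.float64(0.32)) (array([-0.665,  0.441,  1.952]), 'q5', np.float64(0.352), 'q4~', np.float64(0.39)) (array([-0.647,  0.573,  1.935]), 'q5', np.float64(0.245), 'q4~', np.float64(0.54))
-0.5 (array([-0.68 ,  0.2  ,  2.027]), 'q5', np.float64(0.487), 'q4~', np.float64(0.16)) (array([-0.622,  0.441,  1.951]), 'q5', np.float64(0.316), 'q4~', np.float64(0.17)) (array([-0.607,  0.573,  1.933]), 'q5', np.float64(0.203), 'q4~', np.float64(0.23))
-0.7 (array([-0.61 ,  0.209,  2.013]), 'q5', np.float64(0.483), 'q4~', np.float64(-0.08)) (array([-0.563,  0.448,  1.936]), 'q5', np.float64(0.327), 'q4~', np.float64(-0.18)) (array([-0.551,  0.578,  1.917]), 'q5', np.float64(0.22), 'q4~', np.float64(-0.29))
```

```bash
python3 -m inch '[0,0.3,1.5,0.05, 0.3,0.3,1.5,0.13, 0.5,0,0,0.13, 0.5,0,0,0.14, 0.5,0,0,0.14, 0.5,0,0,0.14, 0.4,0,0,0.14, 0,0,0,0.14, 0,0,0,0.13, 0,0,0,0]' 0 40; python3 -c "
from jug import *
s,M=st()
p,d=optics.snapshot('wrist');cv2.imwrite('pics/w10.png',p[:,:,::-1]);P=wcloud(d,s)
hsv=cv2.cvtColor(p,cv2.COLOR_RGB2HSV);H,S,V=[hsv[...,i].astype(int) for i in range(3)]
for nm,m in dict(green=(H>50)&(H<80)&(S>150),red=((H<5)|(H>175))&(S>150)).items():
  k,l,t,c=cv2.connectedComponentsWithStats((m&(d>0)).astype(np.uint8))
  for i in range(1,k):
    if t[i,4]>60:
      q=P[l==i];print(nm,t[i],q.mean(0).round(4),np.median(q,0).round(4),np.percentile(q,2,0).round(3),np.percentile(q,98,0).round(3))
      np.save(nm+'.npy',q)
"
```

```text
t: 27.65
tcp_pos: [0.4572, -0.2016, 0.2489]
tool_rot: [0.167, 0.963, -0.038, 0.21]
force: [-0.4, 0.1, 0.4]
finger_gap: -0.0
t 27.65 q [-0.737  0.2    2.025  0.311  0.535 -2.201] tcp [ 0.4572 -0.2016  0.2489] F [-0.4  0.1  0.4] gap -0.0
xaxis [-0.856  0.306 -0.417] jaw [ 0.338  0.941 -0.004] z [ 0.391 -0.144 -0.909] tilt 24.7 zyaw -0.353
green [ 307  219   43   50 1451] [ 0.5582 -0.2348  0.0958] [ 0.5581 -0.2345  0.0958] [ 0.543 -0.25   0.081] [ 0.574 -0.221  0.108]
red [ 348  207   43   50 1488] [ 0.562  -0.1959  0.0896] [ 0.5619 -0.1958  0.0895] [ 0.547 -0.212  0.075] [ 0.579 -0.181  0.101]
```

View pics/w10.png

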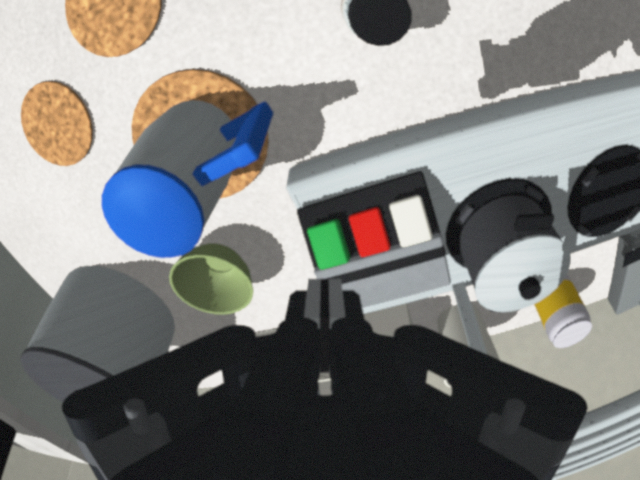

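```bash
python3 -m inch '[2,-0.8,-1.5,0, 2,-0.8,-2,0, 2,-0.8,-2,0, 1.9,-0.7,-2,0, 0,0,-2,0, 0,0,-2,0, 0,0,0,0]'; python3 -c "
from jug import *
s,M=st()
p,d=optics.snapshot('wrist');cv2.imwrite('pics/w11.png',p[:,:,::-1])"
```

```text
t: 28.58
tcp_pos: [0.5362, -0.2304, 0.1331]
tool_rot: [0.166, 0.963, -0.038, 0.209]
force: [-0.6, -0.3, 0.2]
finger_gap: -0.001
t 28.575 q [-0.666  0.521  1.953  0.473  0.289 -2.325] tcp [ 0.5362 -0.2304  0.1331] F [-0.6 -0.3  0.2] gap -0.001
xaxis [-0.858  0.303 -0.415] jaw [ 0.335  0.942 -0.003] z [ 0.39  -0.142 -0.91 ] tilt 24.5 zyaw -0.348
```

View pics/w11.png

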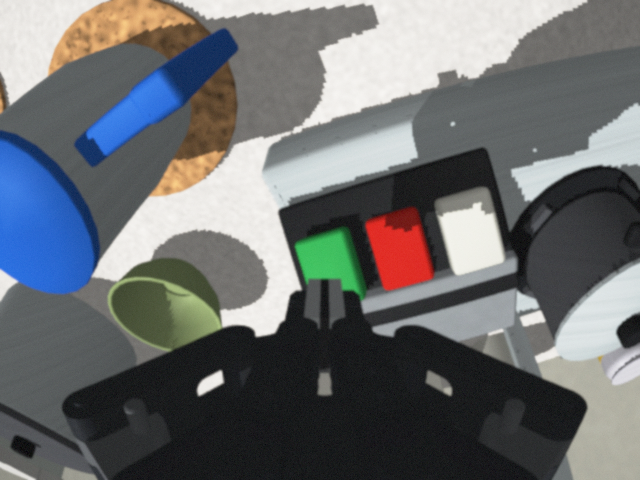

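```bash
python3 -m inch '[0.5,-0.1,-0.7,0, 0.5,-0.1,-0.7,0, 0,0,0,0]'; python3 -m inch '[0.3,0,-0.4,0, 0,0,0,0]'; python3 -m inch '[0.2,0,-0.3,0, 0,0,0,0]'
```

```text
t: 29.0
tcp_pos: [0.5476, -0.234, 0.1212]
tool_rot: [0.165, 0.963, -0.039, 0.211]
force: [-1.0, 0.2, -1.0]
finger_gap: -0.002
t: 29.25
tcp_pos: [0.5503, -0.2338, 0.1172]
tool_rot: [0.165, 0.963, -0.039, 0.211]
force: [0.2, 0.3, 0.4]
finger_gap: 0.001
t: 29.5
tcp_pos: [0.5522, -0.2338, 0.1142]
tool_rot: [0.165, 0.963, -0.039, 0.211]
force: [0.2, 0.9, -0.8]
finger_gap: -0.005
```

```bash
python3 -m inch '[0.1,0,-0.2,0, 0,0,0,0]'; python3 -m inch '[0.1,0,-0.2,0, 0,0,0,0]'; python3 -m inch '[0.1,0,-0.2,0, 0,0,0,0]'; python3 -m inch '[0.1,0,-0.2,0, 0,0,0,0]'
```

```text
t: 29.75
tcp_pos: [0.5532, -0.2338, 0.1122]
tool_rot: [0.165, 0.963, -0.039, 0.211]
force: [-0.7, 1.0, -0.3]
finger_gap: -0.002
t: 30.0
tcp_pos: [0.5542, -0.2338, 0.1102]
tool_rot: [0.165, 0.963, -0.039, 0.211]
force: [-0.6, -0.8, -0.4]
finger_gap: 0.002
t: 30.25
tcp_pos: [0.5552, -0.2338, 0.1082]
tool_rot: [0.165, 0.963, -0.039, 0.211]
force: [0.3, -0.4, 0.2]
finger_gap: 0.001
t: 30.5
tcp_pos: [0.5562, -0.2338, 0.1062]
tool_rot: [0.165, 0.963, -0.039, 0.211]
force: [-0.2, -0.3, -0.6]
finger_gap: -0.001
```

```bash
python3 -c "
from jug import *
p,d=optics.snapshot('wrist');cv2.imwrite('pics/w12.png',cv2.resize(p[180:400,240:560,::-1],None,fx=2.5,fy=2.5))
p,d=optics.snapshot('scene');cv2.imwrite('pics/s12.png',cv2.resize(p[250:390,180:380,::-1],None,fx=4,fy=4))"
```

```text
(no output)
```

View pics/w12.png

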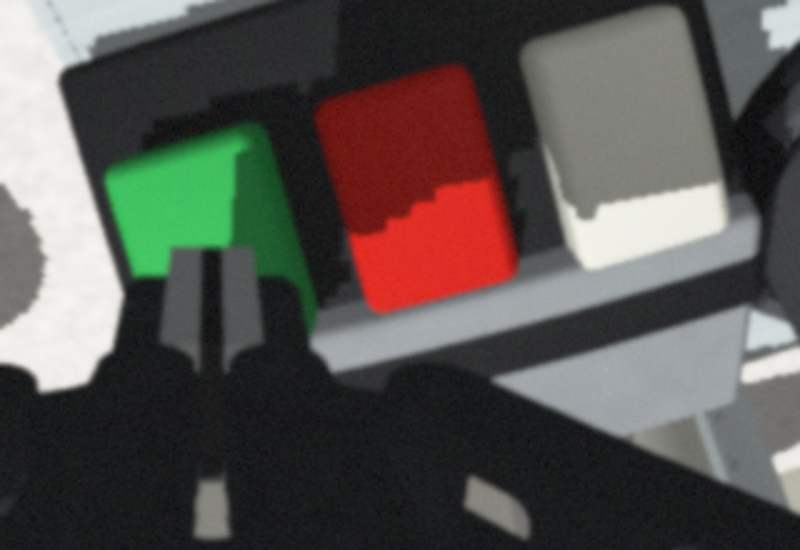

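View pics/s12.png

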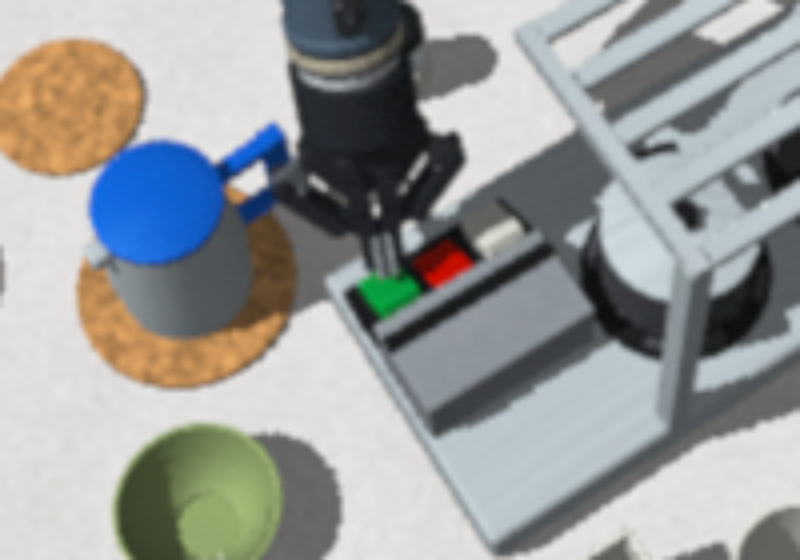

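```bash
for i in 1; do python3 -m inch '[0.1,0,-0.2,0, 0,0,0,0]'; python3 -m inch '[0.1,0,-0.2,0, 0,0,0,0]'; python3 -m inch '[0.1,0,-0.2,0, 0,0,0,0]'; done | grep -E "tcp|force"
```

```text
tcp_pos: [0.5572, -0.2338, 0.1042]
force: [0.2, 0.4, 0.1]
tcp_pos: [0.5582, -0.2338, 0.1021]
force: [-0.3, 0.2, -0.8]
tcp_pos: [0.5592, -0.2338, 0.1001]
force: [-0.3, 0.1, -0.1]
```

```bash
python3 -c "
from jug import *
s,M=st()
p,d=optics.snapshot('wrist');cv2.imwrite('pics/w13.png',cv2.resize(p[180:400,240:560,::-1],None,fx=2.5,fy=2.5));P=wcloud(d,s)
hsv=cv2.cvtColor(p,cv2.COLOR_RGB2HSV);H,S,V=[hsv[...,i].astype(int) for i in range(3)]
for nm,m in dict(green=(H>50)&(H<80)&(S>150),red=((H<5)|(H>175))&(S>150)).items():
  q=P[m&(d>0)];print(nm,np.median(q,0).round(4),np.percentile(q,2,0).round(3),np.percentile(q,98,0).round(3))
T=(P-s['tcp_pos'])@M
f=(abs(T[...,1])<.02)&(abs(T[...,0])<.02)&(T[...,2]<.03)&(d>0)
print('tip tool z',np.percentile(T[f],[50,95,99,100],axis=0).round(4))
p,d=optics.snapshot('scene');cv2.imwrite('pics/s13.png',cv2.resize(p[250:390,180:380,::-1],None,fx=4,fy=4))"
```

```text
t 31.35 q [-0.641  0.605  1.921  0.548  0.232 -2.383] tcp [ 0.5592 -0.2338  0.1001] F [-0.3  0.1 -0.1] gap 0.001
xaxis [-0.856  0.301 -0.42 ] jaw [ 0.334  0.943 -0.005] z [ 0.394 -0.144 -0.908] tilt 24.8 zyaw -0.351
green [ 0.5495 -0.2325  0.09  ] [ 0.543 -0.25   0.079] [ 0.569 -0.221  0.098]
red [ 0.5613 -0.1959  0.0895] [ 0.546 -0.21   0.077] [ 0.578 -0.182  0.101]
tip tool z [[ 0.0145 -0.0001 -0.0837]
 [ 0.0193  0.0164  0.008 ]
 [ 0.0198  0.0189  0.0191]
 [ 0.02    0.02    0.0251]]
```

View pics/w13.png

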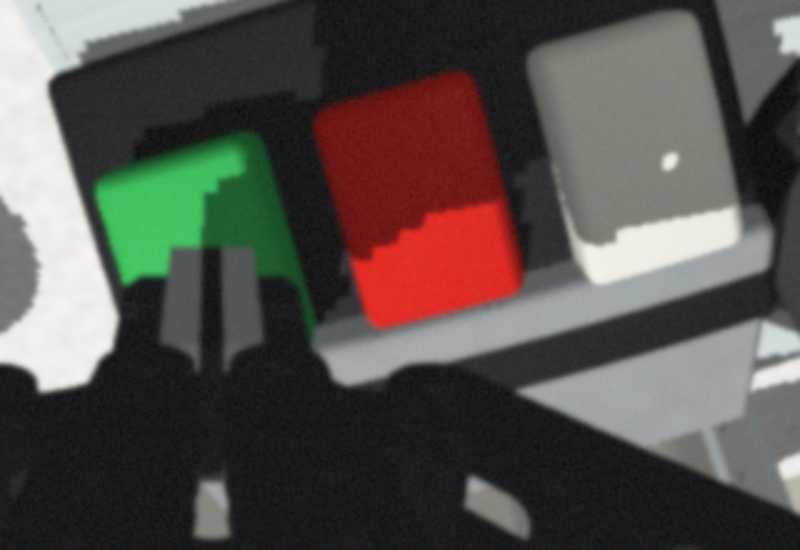

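View pics/s13.png

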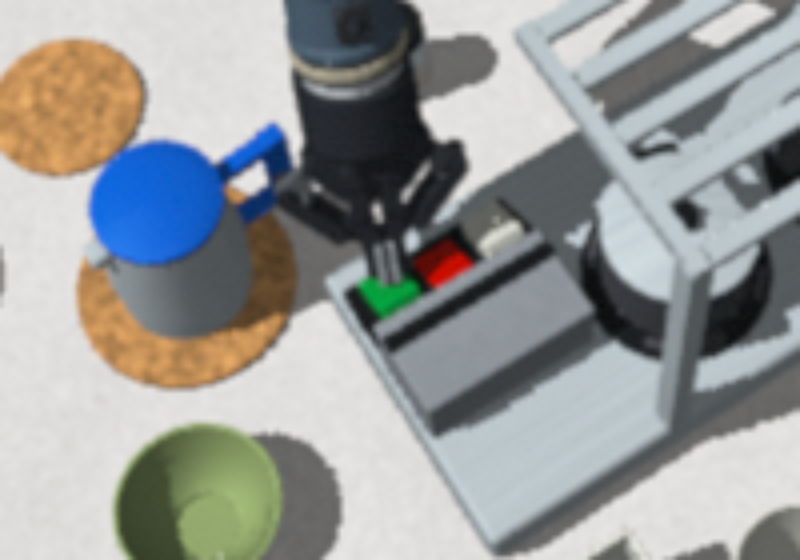

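```bash
for i in 1; do python3 -m inch '[0.1,0,-0.2,0, 0,0,0,0]'; python3 -m inch '[0.1,0,-0.2,0, 0,0,0,0]'; python3 -m inch '[0.1,0,-0.2,0, 0,0,0,0]'; done | grep -E "tcp|force"
```

```text
tcp_pos: [0.5602, -0.2338, 0.0982]
force: [0.5, 0.1, -0.1]
tcp_pos: [0.5613, -0.2339, 0.0964]
force: [-0.1, -0.1, 1.0]
tcp_pos: [0.5625, -0.2339, 0.0945]
force: [0.5, -0.0, 2.6]
```

```bash
(python3 -m inch '[0.1,0,-0.2,0, 0,0,0,0]'; python3 -m inch '[0.1,0,-0.2,0, 0,0,0,0]'; python3 -m inch '[0.1,0,-0.2,0, 0,0,0,0]';python3 -m inch '[0.1,0,-0.2,0, 0,0,0,0]') | grep -E "tcp|force"
```

```text
tcp_pos: [0.5634, -0.234, 0.0924]
force: [-0.3, 0.1, 1.2]
tcp_pos: [0.5643, -0.234, 0.0902]
force: [0.8, 0.3, 2.6]
tcp_pos: [0.565, -0.234, 0.0893]
force: [-3.8, 0.9, 10.6]
tcp_pos: [0.5654, -0.2339, 0.0889]
force: [-11.1, 2.9, 24.6]
```

```bash
python3 -m inch '[-0.3,0,0.5,0, -0.6,0,1,0, -1.2,0.2,2,0, -1.5,0.4,2.5,0, -1.5,0.6,2.5,0, -1.5,0.6,2,0, 0,0,0,0]'; python3 -c "
from jug import *
s,M=st()
p,d=optics.snapshot('wrist');cv2.imwrite('pics/w14.png',p[:,:,::-1]);P=wcloud(d,s)
hsv=cv2.cvtColor(p,cv2.COLOR_RGB2HSV);H,S,V=[hsv[...,i].astype(int) for i in range(3)]
for nm,m in dict(green=(H>50)&(H<80)&(S>150),red=((H<5)|(H>175))&(S>150)).items():
  k,l,t,c=cv2.connectedComponentsWithStats((m&(d>0)).astype(np.uint8))
  for i in range(1,k):
    if t[i,4]>60:
      q=P[l==i];print(nm,t[i],q.mean(0).round(4),np.median(q,0).round(4))
for n in('scene','top'):
  p,d=optics.snapshot(n);cv2.imwrite(f'pics/{n}14.png',p[:,:,::-1]);jug(n,p,d,(.447,-.342),.14)"
```

```text
t: 34.08
tcp_pos: [0.4995, -0.2156, 0.1923]
tool_rot: [0.165, 0.963, -0.039, 0.212]
force: [0.6, -0.1, -0.6]
finger_gap: 0.001
t 34.075 q [-0.693  0.365  1.999  0.378  0.391 -2.246] tcp [ 0.4995 -0.2156  0.1923] F [ 0.6 -0.1 -0.6] gap 0.001
xaxis [-0.856  0.301 -0.421] jaw [ 0.334  0.943 -0.006] z [ 0.395 -0.145 -0.907] tilt 24.9 zyaw -0.352
green [ 304  218   50   61 2090] [ 0.5626 -0.2352  0.0899] [ 0.5626 -0.235   0.0899]
red [ 351  203   54   64 2461] [ 0.5574 -0.1958  0.0959] [ 0.5572 -0.1958  0.096 ]
scene lid [ 0.4488 -0.3426] 0.0439 mean [ 0.4509 -0.3434  0.1468] plane [-0.002 -0.007  0.148] 471
top lid [ 0.4457 -0.3389] 0.0434 mean [ 0.4453 -0.338   0.1464] plane [ 0.002 -0.007  0.148] 509
```

View pics/w14.png

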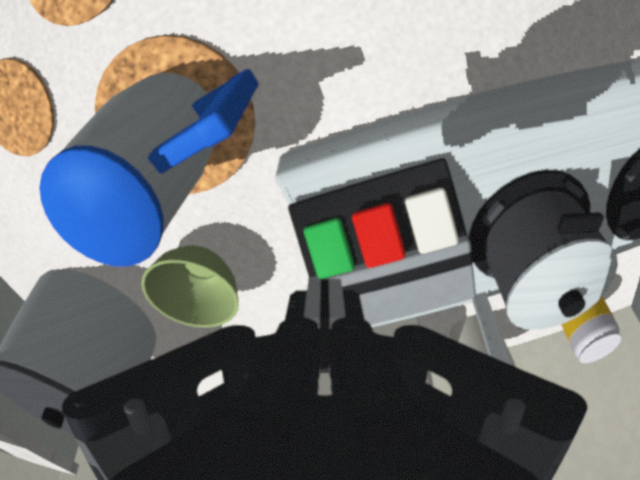

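View pics/scene14.png

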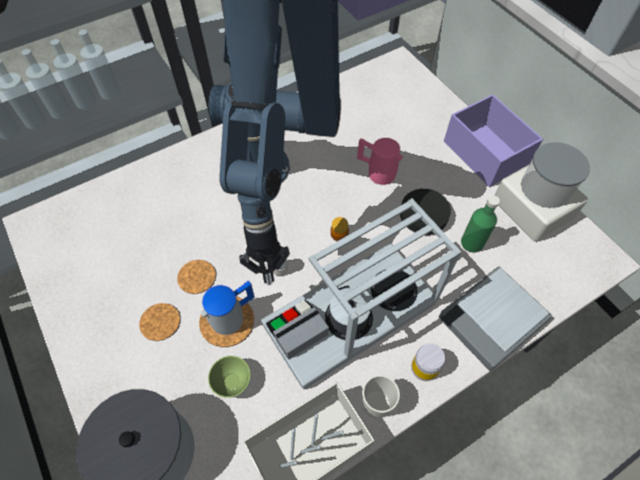

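View pics/top14.png

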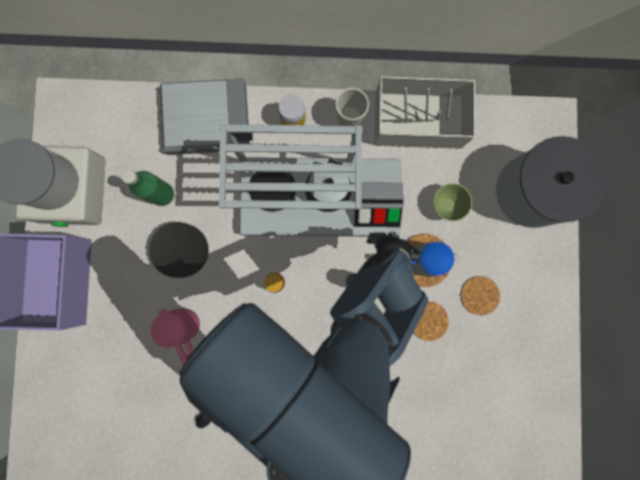

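```bash
python3 -m inch '[-1,1,2,0, -1,1,2,0, -1,2,2,0, 0,2,2,0, 0,0,0,0, 0,0,0,0]'; python3 -c "
from jug import *
for n in('scene','top'):
  p,d=optics.snapshot(n);cv2.imwrite(f'pics/{n}15.png',p[:,:,::-1])
  a=np.load(n+'_p.npy').astype(int);g=abs(p.astype(int)-a).max(2)>50
  o=p.copy();o[g]=[255,0,255];cv2.imwrite(f'pics/diff_{n}.png',o[:,:,::-1])"
```

```text
t: 34.98
tcp_pos: [0.4703, -0.1561, 0.2703]
tool_rot: [0.165, 0.963, -0.039, 0.211]
force: [-0.2, 0.0, 0.1]
finger_gap: 0.003
```

View pics/diff_scene.png

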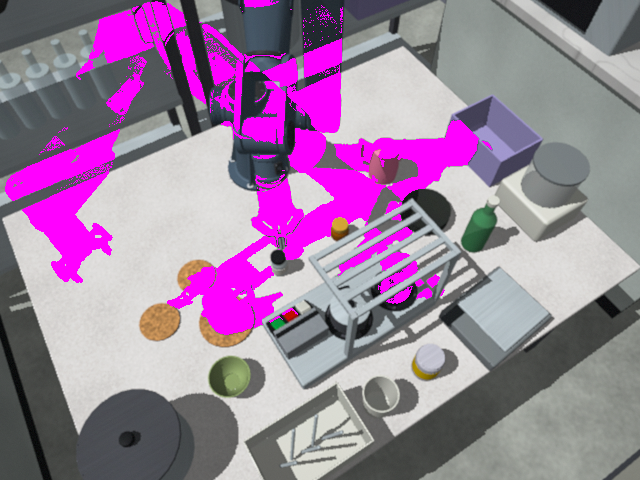

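View pics/diff_top.png

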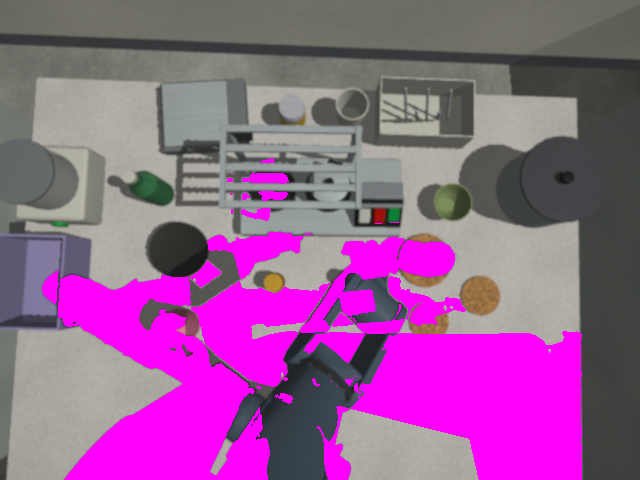

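Only the jug, shadows and the arm have changed. Spice jar (279, 260), jam jar, pot, bowl, plates and bottle are where they were.

```bash
python3 -c "
from station import job
print(job.sign_off())"
```

```text
the job is handed in; nothing more can be done
None
```

The steel jug now stands upright on the large cork mat, and the green key is down with the red one up. I handed the job in at about 35 s; no verdict is reported.

**Getting under the rack:** The rack blocks a tool pointing straight down. I pushed the arm against its outer reach limit until the tool tilted about 25–30° forward. With that tilt I took the jug by its handle, drew it out from under the rack and lowered it in small steps until the force showed it was on the mat. Then I let go.

**Last checks:**
- **Jug:** its lid centre is within about 2 mm of the mat centre, averaged over two cameras that differ by about 4 mm. It is level to under 1°, and it stayed put while I pressed the key.
- **Keys:** I pressed green to a hard stop at about 27 N. It moved about 7.4 mm, level with where the red key started, and red came up about 7.8 mm. White was not touched.
- **Other objects:** comparing before and after pictures shows only the jug, the arm and shadows changed. The pink mug was too shadowed to compare fully, but it is in its place.

**Off plan:**
- **Elbow stop:** early on, the elbow ran into its inner stop and the wrist force read about 48–57 N in that instant. The joint read 2.444 against a limit of 2.44.
- **Joint limits:** the last joint read −2.854 against −2.85 while carrying the jug, and the elbow read 0.218 against 0.22 near full reach. I don't know whether overshoots of a few thousandths count as passing the range.
- **Fingertip reach:** the closed fingers met the key about 15 mm later than the stated 19 mm fingertip length predicted, so I found contact by force.

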